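# Pack the teaching clutch, close its cover and drive the locking pin home

## Task

Build up the clutch pack: lay the rings on the desk flat into the bore of the grey housing one after the other, from the bottom up black, red, steel, yellow, green, leaving out any colour that is not there today. Then swing the blue cover fully shut and, only once it is shut, knock the red-headed locking pin fully home with the mallet, not with the gripper. Finally stand the mallet on its striking face on the green mat again, leaving the other things on the desk where they are.

Things in the scene. Friction and masses are not known exactly. Their poses are not given: they have to be found in the camera images.
- black_ring (a point): centre (half-way up, on the axis) of the black plastic ring: outside diameter 60 mm, hole 26 mm, 14 mm thick; lies flat on the desk at the start, z along its axis. Number 1 of 5 from the bottom of the pack. May be absent (then None).
- red_ring (a point): centre (half-way up, on the axis) of the red plastic ring: outside diameter 60 mm, hole 38 mm, 10 mm thick; lies flat on the desk at the start, z along its axis. Number 2 of 5 from the bottom of the pack. May be absent (then None).
- steel_ring (a point): centre (half-way up, on the axis) of the bare steel (silver grey) ring: outside diameter 60 mm, hole 30 mm, 8 mm thick; lies flat on the desk at the start, z along its axis. Number 3 of 5 from the bottom of the pack. May be absent (then None).
- yellow_ring (a point): centre (half-way up, on the axis) of the yellow plastic ring: outside diameter 60 mm, hole 42 mm, 12 mm thick; lies flat on the desk at the start, z along its axis. Number 4 of 5 from the bottom of the pack. May be absent (then None).
- green_ring (a point): centre (half-way up, on the axis) of the green plastic ring: outside diameter 60 mm, hole 34 mm, 10 mm thick; lies flat on the desk at the start, z along its axis. Number 5 of 5 from the bottom of the pack. May be absent (then None).
- bore (a point): centre of the bore's floor in the grey clutch housing, which is fixed to the desk. z up, x from the bore towards the cover's hinge, y through the two finger gaps. The floor, a 57 mm disc, is 14 mm above the desk and 6 mm above the base plate round it (104 mm wide along y).
- bore_mouth (a point): centre of the bore's mouth, 72 mm above the desk; axes as bore. The bore is upright, 64 mm wide, 58 mm deep. Its wall, 7 mm thick, is two arcs on the +x and -x sides, with open gaps about 40 mm wide on the +y and -y sides over the full depth: fingers that hold a ring across y can go down with it and open there.
- boss (a point): centre of the top of a 16 mm thick upright boss on the housing, 42 mm in -x and 34 mm in -y of the bore's axis, as high as the bore's mouth; the locking pin goes into it. Axes as bore.
- hinge (a point): middle of the cover's hinge line, on the lower face of the cover, 66 mm in +x of the bore's axis and 73 mm above the desk; same axes as bore, the hinge line runs along y.
- cover (a joint): angle of the flat blue cover (90 mm wide, 8 mm thick, reaching from 8 to 120 mm from the hinge line): 0 = closed, level over the bore; it grows as it swings up and back to +x, stop at 2.3. Stands open between 1.85 and 2.15 at the start. The hinge is stiff: the cover stays where it is left, and about 1 N at its edge moves it.
- cover_edge (a point): point on the cover's free edge, 120 mm from the hinge, 22 mm to +y of its middle, on its outer face (the top when closed): a place clear of the pin to push the cover. Its frame turns with the cover: z is the outer face's normal, -x points from the hinge to the free edge.
- pin_head (a point): centre of the top of the locking pin's red head (20 mm across), on the outer face of the cover near a corner: 108 mm from the hinge line, 34 mm to -y of the middle. Stands 18 mm out of the cover, 4 mm when driven home; its z axis is the cover's normal.
- pin (a joint): how far the locking pin is driven into the cover: 0 = out, 0.014 = fully home. A light spring and a tight fit: it takes about 6 to 8 N and stays where it is driven.
- mallet_face (a point): centre of the striking face, the underside of the mallet's head. The head is an upright cylinder, 40 mm across and 60 mm high, black rubber with an orange band; the mallet stands on this face at the start, on the green mat. x runs along the handle away from the head, z from this face up through the head.
- mallet_grip (a point): place to hold on the mallet's wooden handle: on the handle's centre line, 46 mm from the head's axis and 34 mm above the striking face. The handle is level, 14 mm wide and 20 mm high, and reaches from the head to 117 mm from its axis; the mallet weighs about 180 g.
- mat_top (a point): centre of the top of the green mat, 130 mm square, 4 mm thick, fixed to the desk.
There are look-alikes about, which are no part of the job. Of the things that look like the part that bears bore, the largest one is meant.

How it is judged (in metres and radians):
On the way, in this order (a step that is already met when the one before it is completed fails the run):
1. the black ring lies flat in the bore, on those before it, and is let go (horizontal distance between black_ring and bore below 0.006 m and z of black_ring in the frame of bore between 0.001 and 0.011 m and angle between the z axis of black_ring and the z axis of bore, either way round below 0.1 rad and contact force between the fingers and black below 0.3 N), for 0.2 s.
2. the red ring lies flat in the bore, on those before it, and is let go (horizontal distance between red_ring and bore below 0.006 m and z of red_ring in the frame of bore between 0.001 and 0.023 m and angle between the z axis of red_ring and the z axis of bore, either way round below 0.1 rad and contact force between the fingers and red below 0.3 N), for 0.2 s.
3. the steel ring lies flat in the bore, on those before it, and is let go (horizontal distance between steel_ring and bore below 0.006 m and z of steel_ring in the frame of bore between 0.001 and 0.032 m and angle between the z axis of steel_ring and the z axis of bore, either way round below 0.1 rad and contact force between the fingers and steel below 0.3 N), for 0.2 s.
4. the yellow ring lies flat in the bore, on those before it, and is let go (horizontal distance between yellow_ring and bore below 0.006 m and z of yellow_ring in the frame of bore between 0.001 and 0.042 m and angle between the z axis of yellow_ring and the z axis of bore, either way round below 0.1 rad and contact force between the fingers and yellow below 0.3 N), for 0.2 s.
5. the green ring lies flat in the bore, on those before it, and is let go (horizontal distance between green_ring and bore below 0.006 m and z of green_ring in the frame of bore between 0.001 and 0.053 m and angle between the z axis of green_ring and the z axis of bore, either way round below 0.1 rad and contact force between the fingers and green below 0.3 N), for 0.2 s.
6. the cover is shut (value of joint cover below 0.05 rad), for 0.2 s.
7. the locking pin is driven home with the cover shut (value of joint pin above 0.0115 m and value of joint cover below 0.05 rad), for 0.2 s.
At the end, for the whole second after the job is handed in: All rings present flat (0.1 rad) in the bore, within 6 mm of its axis, black-red-steel-yellow-green from the bottom, none over 4 mm too high; cover below 0.05 rad; pin over 11.5 mm in; mallet still and upright (0.12 rad) on the mat, face centre within 60 mm of the mat's centre; all let go (all of step 1 and all of step 2 and all of step 3 and all of step 4 and all of step 5 and all of step 7 and z of each of red_ring, steel_ring, yellow_ring, green_ring in the frame of black_ring above 0.005 m and z of each of steel_ring, yellow_ring, green_ring in the frame of red_ring above 0.005 m and z of each of yellow_ring, green_ring in the frame of steel_ring above 0.005 m and z of green_ring in the frame of yellow_ring above 0.005 m and horizontal distance between mallet_face and mat_top below 0.06 m and z of mallet_face in the frame of mat_top below 0.006 m and angle between mallet_face's own z axis and vertical below 0.12 rad and linear speed of mallet below 0.02 m/s); the robot touches nothing.
It fails at once if the locking pin is pushed by the gripper or arm (over 3 N) instead of the mallet (contact force between any of the fingers, the arm and pin above 3 N).
It fails at once if another thing on the desk is moved by more than 50 mm (distance of any of wheel, motor, driver, beam, mouse, cup from where it was at the start of the episode above 0.05 m).
Of black, red, steel, yellow, green only 3 to 5 are there at a start; the rules pass over those that are not, and their reading is None.
At some moment in a run one of black, red, steel, yellow, green may be knocked a few centimetres aside while the robot is not near it.
It also fails if it takes over 210 s, if anything falls off the work surface, if the arm or the gripper's body presses on something with over 40 N, if the wrist force passes 120 N, or if a joint passes its speed limit or range.

## Robot

A 6-joint arm with a two-finger parallel gripper is mounted at the origin on the work surface. World frame = base frame: x ahead of the robot, y to its left, z up, the work surface at z = 0. Lengths are in mm, angles in degrees, forces in N, time in s.
With the tool pointing down it reaches from about 350 to 850 mm from the base axis. Payload 8.1 kg.
Tool frame: the origin (TCP) lies midway between the tips of the shut fingers; the grasp point (between the pads) lies 19 mm behind it; x points along the fingers, y is the direction in which the jaws open and shut, and the axes are right-handed (so a half turn about x gives the same grasp; the last joint's range is limited). The gripper opens to 85 mm and grips with 20 to 120 N. Pads are 22 mm wide; open, the fingers measure 114 mm over their backs; the gripper's body (76 mm by 85 mm) begins 54 mm behind the grasp point. The pads swing forward as they close: fully open they stand 13 mm farther back than shut.
Start: joints at [-80.638, 7.471, 85.268, -0, 87.261, -4.893], TCP at [147.765, -581.525, 231.292] pointing down, gripper open.
Joint ranges: [-169.43, 169.43], [-51.17, 129.36], [1.28, 143.12], [-76.62, 256.62], [0, 156.53], [-152.29, 152.29]. Speed limits (degrees/s): [136.94, 136.94, 159.86, 180, 180, 180].

## Interface

Orientations are given as [roll, pitch, yaw] about the fixed x, y, z axes, in that order (R = Rz(yaw) Ry(pitch) Rx(roll)).
In Python, from bench import r gives the robot as it stands.
- The arm moves only by the tool move_arm, never from a script. Its argument "deltas" is a list of rows, each a list of 2 entries, a list of its own where there are three numbers: the shift along the tool's x, y, z in mm, then the turn about the tool's x in degrees. A call has 1 to 12 rows; each row is the pose to reach, as a shift and turn from the pose measured when the call began, along the tool's axes at that moment; what a row does not reach only later rows make up. A row lasts 1/8 s, in which the tool goes at most 62.5 mm and 10.7 degrees, less where a joint would pass 70% of its speed; a pose out of reach is approached as far as the arm can. A call with a gripper value outside its range is refused whole. "jaw" is the opening, from -1 (shut) to 1 (fully open), set as the call begins (left out, the last holds). The fingers move at their own pace and stop on an object; "squeeze" is the grip in N (left out, the last holds). Time passes only in rows, so rows that repeat a pose let the fingers close. It gives the time, the measured TCP pose, the force and the opening at its end, in the units of the state.
- r.sense(): the state, without advancing time (a new reading comes with each control period).
- r.snapshot(name): name is "scene" or "top" or "wrist"; returns (picture, depth): 480x640x3 uint8, red, green, blue; 480x640 float32, mm along the optical axis (not along the pixel's ray), 0 where there is no reading.
- r.get_calibration(name): a dict with "fovy" (degrees; the focal length in pixels is half the picture's height over the tangent of half this angle, whatever the lens; pixels are square), "cx", "cy" (the principal point, pixels), "position" and "attitude" of the camera in the world; the wrist camera has in their place "tool_from_camera" (4x4, takes a point from camera to tool coordinates, whose origin is the TCP and whose axes are the tool frame's). Camera axes: x right, y down, z forward; pixel columns grow to the right and rows downward; lengths in mm; the calibration is good to about 2 mm. The wrist camera is an equidistant fisheye: a pixel r from the principal point sees the ray r / f radians off the axis. A picture is of the moment at which its call begins: read the wrist's pose just before it. get_calibration takes no time and is no camera call.
- r.hand_in(): hands the job in, once; it reports no verdict.
The state is a dict: "time": time; "joint_pos": joint angles; "qd": joint speeds; "joint_efforts": joint torques, N m; "tool_pos": TCP position; "tcp_rot": TCP orientation; "ft_force": force on the tool from outside, world axes, zero at the start; "wrist_torque": the same for the moment, N m; "finger_gap": finger opening in mm.
Only numpy, scipy, OpenCV 4.12 (cv2) and the standard library are available. Lean on these libraries where they do the work, as an engineer would, in place of code of your own. Each camera call takes 0.05 s, during which the arm holds its last target. There are 200 camera calls.

## Working session

There is one attempt and no reset: what is moved stays moved. The work goes in short steps, Python scripts to look and compute and a tool call to move; the robot and the scene stay as the last step left them, time stands still between calls to the robot, and variables do not carry over. Pictures are saved under pics/ and viewed, about 12 in all and at most 16, crops included, and the job is handed in when it is done.

Besides the shell and the picture viewer there is one more tool, called after "Request:" by a JSON object that holds its "name" and its "arguments". move_arm: Moves the arm, as the interface text tells. Its arguments: {"type":"object","properties":{"deltas":{"type":"array","items":{"type":"array"}},"jaw":{"type":"number"},"squeeze":{"type":"number"}},"required":["deltas"]}

```bash
ls; mkdir -p pics; cat > h.py <<'E'
import numpy as np, cv2
from scipy.spatial.transform import Rotation as R
from bench import r
def rot(rpy): return R.from_euler('xyz',rpy,degrees=True).as_matrix()
def cal(n):
    c=r.get_calibration(n); c['f']=240/np.tan(np.radians(c['fovy'])/2); return c
def cam(n,s=None):
    c=cal(n)
    if n=='wrist':
        s=s or r.sense(); T=np.eye(4); T[:3,:3]=rot(s['tcp_rot']); T[:3,3]=s['tool_pos']
        M=T@np.array(c['tool_from_camera']); return c,M[:3,:3],M[:3,3]
    a=np.array(c['attitude'],float)
    return c,(rot(a) if a.ndim==1 else a),np.array(c['position'],float)
def shot(n,name):
    s=r.sense(); im,d=r.snapshot(n); cv2.imwrite(f'pics/{name}.png',im[:,:,::-1]); np.savez(f'pics/{name}.npz',im=im,d=d,p=s['tool_pos'],o=s['tcp_rot'])
    return im,d,cam(n,s)
def rays(n,c,uv):
    uv=np.atleast_2d(np.array(uv,float)); x=(uv-[c['cx'],c['cy']])/c['f']
    if n=='wrist':
        t=np.linalg.norm(x,axis=1,keepdims=True); k=np.where(t>1e-9,np.sin(t)/np.maximum(t,1e-9),1)
        return np.hstack([x*k,np.cos(t)])
    return np.hstack([x,np.ones((len(x),1))])
def onplane(n,C,uv,z):
    c,Rm,p=C; w=rays(n,c,uv)@Rm.T; return p+w*((z-p[2])/w[:,2:])
def depthpts(n,C,uv,d):
    c,Rm,p=C; q=rays(n,c,uv); q=q/q[:,2:]; uv=np.atleast_2d(uv).astype(int)
    return p+(q*d[uv[:,1],uv[:,0]][:,None])@Rm.T
E
python3 - <<'E'
from h import *
print({k:v for k,v in r.sense().items()})
for n in('scene','top','wrist'):
    print(n,r.get_calibration(n))
for n in('scene','top'): shot(n,n+'0')
E
```

```text
pics
{'time': 0.0, 'joint_pos': array([-8.06394574e+01,  7.51784438e+00,  8.53309191e+01,  2.03394207e-03,
        8.72611704e+01, -4.89275048e+00]), 'qd': array([-0.04479396, -0.03086921, -0.03550887, -0.06138526, -0.02013016,
        0.11142838]), 'joint_efforts': array([ 1.42354472e-05, -5.69408727e+01, -5.00547695e+01, -2.25500463e-05,
        1.50930835e-02,  1.88823907e-05]), 'tool_pos': array([ 147.67095557, -580.96355114,  230.20019336]), 'tcp_rot': array([-95.95137842,  89.89004732,  98.30181552]), 'ft_force': array([-0.69564291, -0.37051879,  0.71476051]), 'wrist_torque': array([ 0.00433965,  0.01409572, -0.02350489]), 'finger_gap': 85.48505211188524}
scene {'fovy': 51.652365598713004, 'cx': 318.975134019777, 'cy': 239.50150928186164, 'position': array([1282.7066165 ,  437.62360943,  725.14078687]), 'attitude': array([-124.27697017,   -0.82833172,  120.03103965])}
top {'fovy': 53.3466903698666, 'cx': 315.7501460185081, 'cy': 238.73096526987214, 'position': array([354.48838856, -47.1206996 , 905.02886639]), 'attitude': array([-171.21253908,    2.54010095,  -91.00583117])}
wrist {'fovy': 65.70646984690485, 'cx': 322.7992160342496, 'cy': 246.20924496117306, 'tool_from_camera': array([[-1.16309915e-03, -3.22446297e-01,  9.46587045e-01,
        -1.42396226e+02],
       [ 9.99998781e-01, -1.36095024e-03,  7.65132344e-04,
        -4.29494992e-01],
       [ 1.04154378e-03,  9.46586781e-01,  3.22447487e-01,
        -8.40676951e+01],
       [ 0.00000000e+00,  0.00000000e+00,  0.00000000e+00,
         1.00000000e+00]])}
```

View pics/top0.png

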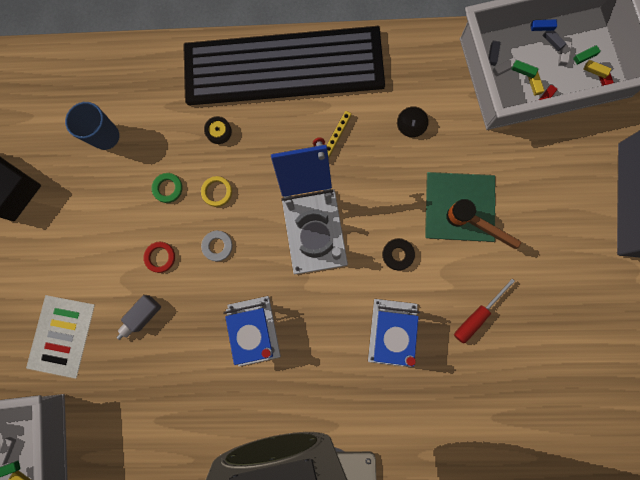

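View pics/scene0.png

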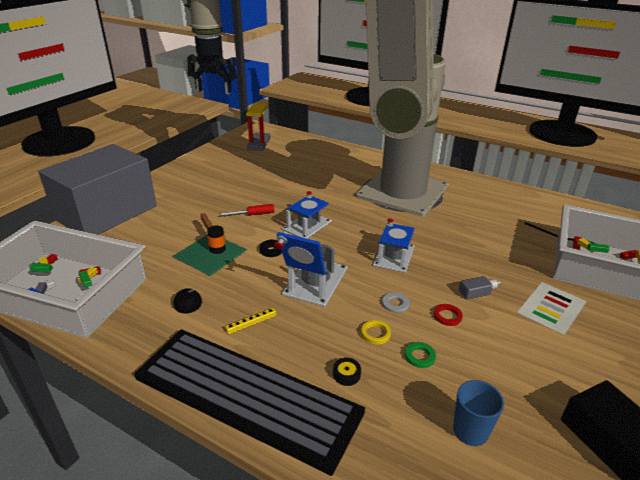

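Top view: all five rings are present: black at (398,254), red (159,257), steel (217,246), yellow (216,191) and green (167,188). The open housing has its bore at about (316,235), the mallet head is at (463,210), and the cover is open towards the top of the picture. The two small closed housings are look-alikes.

```bash
cat >> h.py <<'E'
def ringmask(im,col):
    hsv=cv2.cvtColor(im,cv2.COLOR_RGB2HSV); h,s,v=[hsv[...,i].astype(int) for i in range(3)]
    m={'red':((h<8)|(h>172))&(s>150)&(v>60),'yellow':(abs(h-26)<6)&(s>150)&(v>90),'green':(abs(h-62)<18)&(s>110)&(v>50),
       'steel':(s<45)&(v>95),'black':(v<55)}[col]
    return m.astype(np.uint8)
TH=dict(black=14,red=10,steel=8,yellow=12,green=10)
def findring(n,C,im,col,near=None,lim=60):
    m=cv2.morphologyEx(ringmask(im,col),cv2.MORPH_CLOSE,np.ones((3,3)))
    cs,_=cv2.findContours(m,cv2.RETR_EXTERNAL,cv2.CHAIN_APPROX_NONE); out=[]
    for c in cs:
        if cv2.contourArea(c)<200: continue
        p=onplane(n,C,c[:,0,:],TH[col])[:,:2].astype(np.float32)
        hull=cv2.convexHull(p); (e,ax,_)=cv2.fitEllipse(hull) if len(hull)>5 else ((0,0),(0,0),0)
        if 48<min(ax) and max(ax)<76 and (near is None or np.hypot(*(np.array(e)-near))<lim): out.append(np.round([*e,*ax],1))
    return out
E
python3 - <<'E'
from h import *
z=np.load('pics/top0.npz'); im,d=z['im'],z['d']; C=cam('top')
for c in TH: print(c,findring('top',C,im,c))
# cloud
v,u=np.mgrid[110:300,250:550]; uv=np.c_[u.ravel(),v.ravel()]; P=depthpts('top',C,uv,d); 
np.save('pics/cloud.npy',P)
for name,(zl,zh),(ul,uh,vl,vh) in [('wall72',(66,78),(270,360,185,280)),('boss',(66,78),(320,360,240,280)),('base',(3,12),(270,360,185,285)),('cover',(85,220),(265,340,130,215)),('mat',(2,6.5),(415,505,165,250)),('malhead',(52,72),(430,490,190,240)),('handle',(32,52),(430,540,190,255))]:
    k=(P[:,2]>zl)&(P[:,2]<zh)&(uv[:,0]>ul)&(uv[:,0]<uh)&(uv[:,1]>vl)&(uv[:,1]<vh); Q=P[k]
    print(name,len(Q),Q.mean(0).round(1),Q.min(0).round(1),Q.max(0).round(1), cv2.minAreaRect(Q[:,:2].astype(np.float32)))
b=cv2.resize(im[120:290,250:440],None,fx=4,fy=4,interpolation=cv2.INTER_CUBIC); cv2.imwrite('pics/crop1.png',b[:600,:,::-1])
for q in [(316,225),(313,240),(336,251),(300,220),(461,180),(463,205)]: print(q,depthpts('top',C,[q],d).round(1))
E
```

```text
black [array([ 460.3, -163.8,   57.4,   58.6]), array([715.3, 180. ,  50.6,  57.5]), array([ 718.7, -202.2,   58.4,   61.9])]
red [array([466.1, 291.4,  58.4,  60.9])]
steel [array([486. , 182. ,  57. ,  57.3])]
yellow [array([592.3, 182.8,  59.1,  59.4])]
green [array([602.9, 281.1,  58.2,  59.3])]
wall72 499 [510.  -11.1  72.2] [454.1 -54.7  66.1] [573.3  46.5  78. ] ((510.271240234375, -3.9599761962890625), (119.83721160888672, 92.26229095458984), 5.322393417358398)
boss 121 [465.5 -39.6  71.1] [454.1 -54.7  67.1] [479.6 -21.3  73.6] ((467.51922607421875, -39.204986572265625), (34.98650360107422, 21.658159255981445), 72.63255310058594)
base 2716 [504.6  -6.7   7.4] [411.  -90.8   3. ] [596.6  76.4  12. ] ((503.759765625, -7.2183380126953125), (185.6025390625, 167.139892578125), 0.05736907944083214)
cover 2385 [590.6   4.4 142.7] [561.6 -41.6  85. ] [632.8  52.2 187.5] ((596.7303466796875, 6.7424774169921875), (61.0612907409668, 90.46915435791016), 9.918634414672852)
mat 2925 [ 555.4 -283.2    3.8] [ 468.  -368.8    2. ] [ 632.3 -199.7    6.5] ((549.150634765625, -284.368408203125), (165.43218994140625, 162.6800079345703), 88.10871887207031)
malhead 419 [ 531.2 -276.1   62.6] [ 512.4 -297.3   52.1] [ 551.  -257.3   67.5] ((531.7656860351562, -277.0107421875), (39.432701110839844, 38.58449172973633), 84.51264190673828)
handle 611 [ 497.7 -323.5   44.8] [ 464.4 -376.4   32. ] [ 548.2 -256.3   51.9] ((500.4405212402344, -313.6566162109375), (136.94383239746094, 27.721193313598633), 57.40631866455078)
(316, 225) [[519.4 -11.   14. ]]
(313, 240) [[491.1  -4.7  11.8]]
(336, 251) [[461.6 -47.6  70.1]]
(300, 220) [[520.2  15.7  62.9]]
(461, 180) [[ 602.3 -291.2    2.6]]
(463, 205) [[ 540.  -275.7   61.9]]
```

View pics/crop1.png

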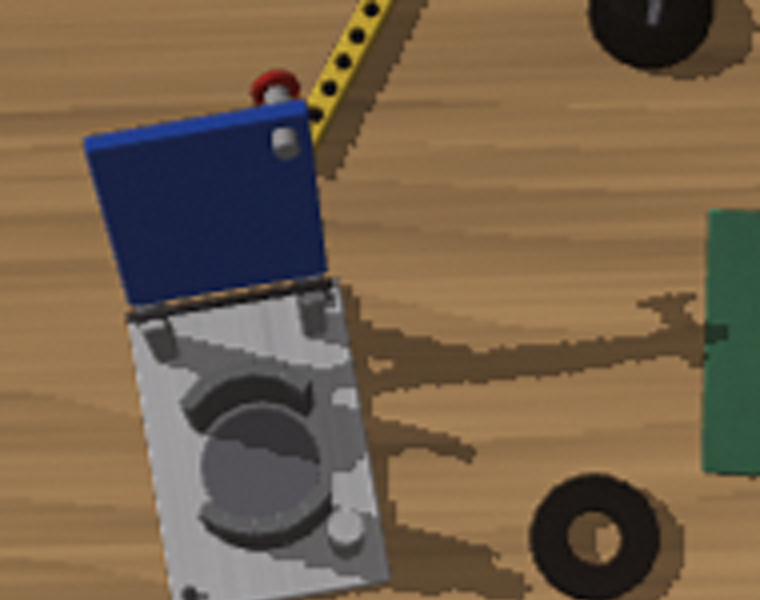

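The crop (4x, offset (250,120)) shows the bore floor disc at crop (265,463), i.e. image (316,236), the boss top at (347,530), i.e. (337,252), and the hinge line from (128,318) to (335,285), so the housing yaw is about 10°.

```bash
python3 - <<'E'
from h import *
z=np.load('pics/top0.npz'); im,d=z['im'],z['d']; C=cam('top')
f=onplane('top',C,[(316.2,235.8)],14)[0]; b=onplane('top',C,[(336.8,252.5)],72)[0]
print('floor',f.round(1),'boss',b.round(1))
v=b-f; yaw=np.degrees(np.arctan2(v[1],v[0])-np.arctan2(-34,-42)); print('dist',np.hypot(*v[:2]),'yaw',(yaw+180)%360-180)
h=onplane('top',C,[(250+128/4,120+318/4),(250+335/4,120+285/4)],70); w=h[0]-h[1]; print('hinge',h.mean(0).round(1),'yaw',np.degrees(np.arctan2(-w[0],w[1])))
P=np.load('pics/cloud.npy')
k=(abs(P[:,2]-72)<3)&(np.hypot(*(P[:,:2]-f[:2]).T)<46)&(np.hypot(*(P[:,:2]-b[:2]).T)>14)
Q=P[k][:,:2]; from scipy.optimize import least_squares
s=least_squares(lambda p:np.hypot(Q[:,0]-p[0],Q[:,1]-p[1])-p[2],[f[0],f[1],35],loss='soft_l1'); print('arc',len(Q),s.x.round(1))
H=P[(P[:,2]>36)&(P[:,2]<56)&(P[:,1]<-300)&(P[:,1]>-400)&(np.hypot(P[:,0]-531,P[:,1]+276)>28)]
vx,vy,x0,y0=cv2.fitLine(H[:,:2].astype(np.float32),cv2.DIST_HUBER,0,.01,.01).ravel(); print('handle',vx,vy,x0,y0,len(H),H[:,2].max())
g=((abs(cv2.cvtColor(im,cv2.COLOR_RGB2HSV)[...,0].astype(int)-75)<20)&(im[...,1]>50)&(im[...,0]<70)).astype(np.uint8); g[:, :415]=0; g[:160]=0; g[260:]=0;g[:,510:]=0
p=onplane('top',C,np.argwhere(g)[:,::-1],4)[:,:2]; print('mat',cv2.minAreaRect(p.astype(np.float32)))
s=r.sense(); print(rot(s['tcp_rot']).round(3))
E
```

```text
floor [498.6 -11.   14. ] boss [458.7 -49.   72. ]
dist 55.139220656483204 yaw 4.575317173532653
hinge [5.635e+02 5.000e-01 7.000e+01] yaw 7.657427651233985
arc 270 [498.   -7.9  35.7]
handle 0.9985479 -0.053870317 548.69305 -341.9663 573 54.5223356962324
mat ((550.65576171875, -285.5776062011719), (128.0410919189453, 128.07321166992188), 85.51274108886719)
[[-0.     0.246 -0.969]
 [ 0.002 -0.969 -0.246]
 [-1.    -0.002 -0.   ]]
```

```bash
cat >> h.py <<'E'
def plan(*goals,yaw=None):
    "goals: world xyz (None = keep); yaw: wanted world direction of tool y, deg"
    s=r.sense(); M=rot(s['tcp_rot']); p=np.array(s['tool_pos']); cur=np.degrees(np.arctan2(M[1,1],M[0,1]))
    t=0 if yaw is None else -((yaw-cur+180)%360-180)
    print('t',round(s['time'],2),'at',p.round(1),'yaw',round(cur,1),'gap',round(s['finger_gap'],1),'F',np.round(s['ft_force'],1),'tilt',np.degrees(np.arccos(-M[2,0])).round(2))
    for g in goals:
        g=np.array([p[i] if a is None else a for i,a in enumerate(g)]); print('  goal',g,'delta',(M.T@(g-p)).round(1),'turn',round(t,1))
E
python3 - <<'E'
from h import *
plan((460,-164,230),(460,-164,150),yaw=-82)
E
```

```text
t 0.1 at [ 147.7 -581.   230.4] yaw -75.7 gap 85.4 F [-0.3 -0.5  0.7] tilt 0.1
  goal [ 460 -164  230] delta [   1.  -327.3 -405.4] turn 6.3
  goal [ 460 -164  150] delta [  81.  -327.1 -405.4] turn 6.3
```

Request:
{"name": "move_arm", "arguments": {"deltas": [[[0, -327, -405], 6.3], [[0, -327, -405], 6.3], [[0, -327, -405], 6.3], [[0, -327, -405], 6.3], [[0, -327, -405], 6.3], [[0, -327, -405], 6.3], [[30, -327, -405], 6.3], [[80, -327, -405], 6.3], [[80, -327, -405], 6.3], [[80, -327, -405], 6.3], [[80, -327, -405], 6.3], [[80, -327, -405], 6.3]]}}

```text
time: 1.6
tool_pos: [459.9, -165.5, 152.2]
tcp_rot: [-165.1, 89.9, 22.8]
ft_force: [-0.1, 0.3, 0.4]
finger_gap: 85.5
```

```bash
python3 - <<'E'
from h import *
im,d,C=shot('wrist','w1')
print(findring('wrist',C,im,'black'))
plan((460,-164,0),yaw=-82)
E
```

```text
[array([ 463.7, -164.9,   57.5,   59. ])]
t 1.65 at [ 459.9 -165.5  152.2] yaw -82.1 gap 85.0 F [ 0.6 -0.7  0.6] tilt 0.09
  goal [ 460 -164    0] delta [152.2  -1.4  -0. ] turn -0.1
```

View pics/w1.png

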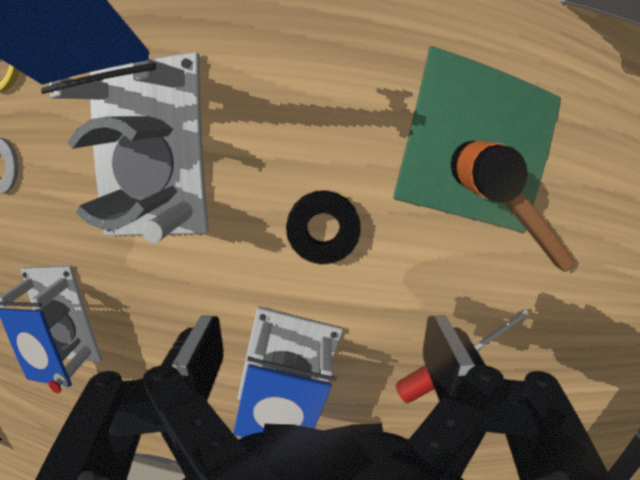

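Request:
{"name": "move_arm", "arguments": {"deltas": [[[60, 0, -3.8], 0], [[110, 0, -3.8], 0], [[145, 0, -3.8], 0], [[154, 0, -3.8], 0], [[154, 0, -3.8], 0], [[154, 0, -3.8], 0]], "jaw": 1}}

```text
time: 2.4
tool_pos: [465.6, -165.9, 0.3]
tcp_rot: [161.1, 89.7, -11.1]
ft_force: [0.5, -0.5, 0.8]
finger_gap: 85.2
```

Request:
{"name": "move_arm", "arguments": {"deltas": [[[0, 0, 0], 0], [[0, 0, 0], 0], [[0, 0, 0], 0], [[0, 0, 0], 0], [[0, 0, 0], 0], [[0, 0, 0], 0]], "jaw": -1, "squeeze": 40}}

```text
time: 3.15
tool_pos: [467.1, -166.6, 2.7]
tcp_rot: [154.1, 89.6, -18.0]
ft_force: [-5.1, 2.4, 15.7]
finger_gap: 58.1
```

```bash
python3 - <<'E'
from h import *
im,d,C=shot('wrist','w2')
print(findring('wrist',C,im,'black'))
plan((None,None,140),(457,-2,140),yaw=-82)
E
```

```text
[]
t 3.2 at [ 467.1 -166.6    2.8] yaw -82.1 gap 58.0 F [-4.8  1.  14.9] tilt 0.44
  goal [ 467.0785731  -166.56145492  140.        ] delta [-137.2    0.5   -0.9] turn -0.1
  goal [457  -2 140] delta [-137.7 -163.9  -13.5] turn -0.1
```

View pics/w2.png

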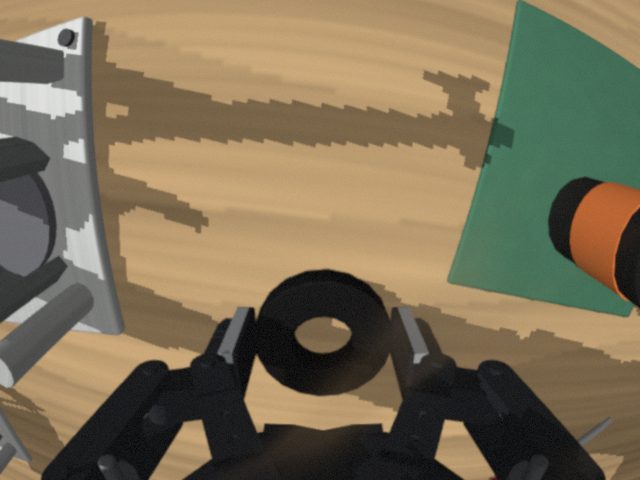

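The view shows the ring at (322,332) held between the pads, seated flat. The tips are touching the desk (15 N), which tells me the tip height: tips are on the desk at TCP z≈3.

Request:
{"name": "move_arm", "arguments": {"deltas": [[[-50, 0, 0], 0], [[-110, 0, -1], 0], [[-137, -40, -3], 0], [[-137, -90, -6], 0], [[-137, -140, -10], 0], [[-137, -164, -13], 0], [[-137, -164, -13], 0], [[-137, -164, -13], 0], [[-137, -164, -13], 0]]}}

```text
time: 4.32
tool_pos: [456.6, -2.9, 139.4]
tcp_rot: [152.4, 89.6, -19.8]
ft_force: [0.1, -0.7, -0.1]
finger_gap: 57.6
```

```bash
python3 - <<'E'
from h import *
im,d,C=shot('wrist','w3')
plan((498,-8,140),yaw=-82)
E
```

```text
t 4.38 at [456.6  -2.9 139.3] yaw -82.2 gap 58.1 F [-1.   0.3  0.5] tilt 0.44
  goal [498  -8 140] delta [ -0.4  10.7 -40.3] turn -0.2
```

View pics/w3.png

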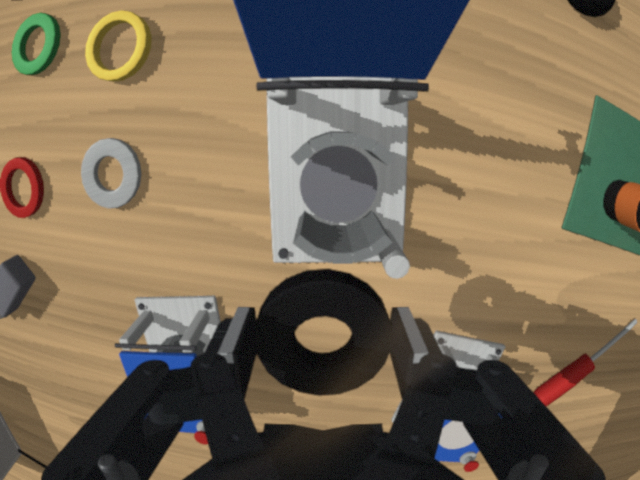

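View: floor disc centred at about (339,182), hinge line level at row 86 from column 258 to 428, boss top at (397,266), and the held black ring spanning columns 258–389 and rows 270–393.

```bash
python3 - <<'E'
from h import *
z=np.load('pics/w3.npz'); im=z['im']; s=dict(tool_pos=z['p'],tcp_rot=z['o']); C=cam('wrist',s); M=rot(s['tcp_rot'])
tool=lambda P:(np.atleast_2d(P)-s['tool_pos'])@M
print('floor colour',im[175,339],im[200,339],im[240,340])
g=im.astype(int).mean(2); seed=np.zeros((482,642),np.uint8); 
_,_,m,_=cv2.floodFill(im.copy(),seed,(339,175),(255,0,0),(9,)*3,(9,)*3,cv2.FLOODFILL_FIXED_RANGE|(255<<8)); m=m[1:-1,1:-1]
cs,_=cv2.findContours(cv2.morphologyEx(m,cv2.MORPH_OPEN,np.ones((5,5))),0,1); c=max(cs,key=cv2.contourArea); h=cv2.convexHull(c)
w=onplane('wrist',C,h[:,0],14); e=cv2.fitEllipse(w[:,:2].astype(np.float32)); print('floor',e,'tool',tool([*e[0],14]).round(1))
print('boss',(b:=onplane('wrist',C,[(397,266)],72)[0]).round(1)); hh=onplane('wrist',C,[(258,86),(428,86)],73); w_=hh[0]-hh[1]; print('hinge',hh.mean(0).round(1),np.degrees(np.arctan2(-w_[0],w_[1])))
v=b[:2]-np.array(e[0]); print('boss d',np.hypot(*v),'yaw',(np.degrees(np.arctan2(*v[::-1]))-np.degrees(np.arctan2(-34,-42))))
zt=z['p'][2]-2.7
for v in(285,300,320,340,360): 
    row=g[v]; print(v,[u for u in range(230,420) if (row[u]<45)!=(row[u-1]<45)])
col=g[:,322]; print('col',[v for v in range(240,430) if (col[v]<45)!=(col[v-1]<45)])
print('back edge tool',tool(onplane('wrist',C,[(322,393)],zt+14)).round(1),'front',tool(onplane('wrist',C,[(322,270)],zt)).round(1))
print('left/right',tool(onplane('wrist',C,[(258,325),(389,325)],zt+7)).round(1))
E
```

```text
floor colour [109 109 112] [110 110 115] [67 67 68]
floor ((491.95538330078125, -8.078276634216309), (41.18670654296875, 58.05253219604492), 161.42825317382812) tool [[125.7   9.4 -33.4]]
boss [462.8 -48.1  72. ]
hinge [5.65e+02 1.00e-01 7.30e+01] 8.692050717909106
boss d 49.520611923340496 yaw 15.002747967022088
285 [279, 368]
300 [266, 381]
320 [231, 245, 304, 342, 393, 395, 396]
340 [238, 297, 350, 382, 383, 384]
360 [234, 254, 261, 385, 393, 397]
col [270, 316, 354, 394]
back edge tool [[-11.5  -0.9  31.5]] front [[  2.9  -0.8 -23.9]]
left/right [[ -4.4 -28.6  -0.9]
 [ -4.2  28.4  -0.7]]
```

```bash
python3 - <<'E'
from h import *
z=np.load('pics/w3.npz'); im=z['im']; s=dict(tool_pos=z['p'],tcp_rot=z['o']); C=cam('wrist',s); M=rot(s['tcp_rot'])
tool=lambda P:(np.atleast_2d(P)-s['tool_pos'])@M
seed=np.zeros((482,642),np.uint8)
_,_,m,_=cv2.floodFill(im.copy(),seed,(339,175),(255,0,0),(22,)*3,(14,)*3,cv2.FLOODFILL_FIXED_RANGE|(255<<8)); m=m[1:-1,1:-1]
m=cv2.morphologyEx(m,cv2.MORPH_OPEN,np.ones((9,9)))
cs,_=cv2.findContours(m,0,1); c=max(cs,key=cv2.contourArea); h=cv2.convexHull(c); print(cv2.boundingRect(c))
w=onplane('wrist',C,h[:,0],14); e=cv2.fitEllipse(w[:,:2].astype(np.float32)); print('floor fit',e)
q=onplane('wrist',C,[(300,183),(377,183),(338,145),(338,221)],14); print(q.round(1)); 
zt=z['p'][2]-2.7
print('hole front->c',tool(onplane('wrist',C,[(322,316)],zt+14)).round(1)+[0,0,13],'hole back->c',tool(onplane('wrist',C,[(322,354)],zt)).round(1)-[0,0,13])
for zz in (0,5,8,10):
  print(zz,[tool(onplane('wrist',C,[uv],zt-zz+a))[0,2].round(1)+o for uv,a,o in (((322,270),0,30),((322,393),14,-30),((322,316),14,13),((322,354),0,-13))])
E
```

```text
(301, 163, 89, 89)
floor fit ((482.0634765625, -18.76934051513672), (46.53460693359375, 86.2370834350586), 146.652099609375)
[[496.2  19.1  14. ]
 [504.  -36.7  14. ]
 [527.4  -4.4  14. ]
 [471.6 -12.5  14. ]]
hole front->c [[-11.2  -0.8   3.4]] hole back->c [[ 2.6 -0.9  6.1]]
0 [np.float64(6.100000000000001), np.float64(1.5), np.float64(3.4000000000000004), np.float64(6.100000000000001)]
5 [np.float64(8.100000000000001), np.float64(5.899999999999999), np.float64(6.2), np.float64(9.600000000000001)]
8 [np.float64(9.399999999999999), np.float64(8.5), np.float64(7.9), np.float64(11.7)]
10 [np.float64(10.2), np.float64(10.299999999999997), np.float64(9.0), np.float64(13.2)]
```

```bash
python3 - <<'E'
from h import *
plan((503.8,-8.8,95),yaw=-81.5)
E
```

```text
t 4.38 at [456.6  -2.9 139.3] yaw -82.2 gap 58.1 F [-1.   0.3  0.5] tilt 0.44
  goal [503.8  -8.8  95. ] delta [ 44.7  12.1 -45.7] turn -0.7
```

Request:
{"name": "move_arm", "arguments": {"deltas": [[[0, 12.1, -45.7], -0.7], [[10, 12.1, -45.7], -0.7], [[30, 12.1, -45.7], -0.7], [[44.5, 12.1, -45.7], -0.7], [[44.5, 12.1, -45.7], -0.7], [[44.5, 12.1, -45.7], -0.7]]}}

```text
time: 5.12
tool_pos: [504.1, -9.0, 95.8]
tcp_rot: [153.3, 89.5, -18.2]
ft_force: [0.7, -0.1, -0.2]
finger_gap: 58.0
```

```bash
python3 - <<'E'
from h import *
im,d,C=shot('wrist','w4')
plan((503.8,-8.8,40),yaw=-81.5)
E
```

```text
t 5.17 at [504.3  -8.9  96.2] yaw -81.5 gap 57.8 F [-0.6 -0.3  0.2] tilt 0.52
  goal [503.8  -8.8  40. ] delta [56.1 -0.4  1. ] turn -0.0
```

View pics/w4.png

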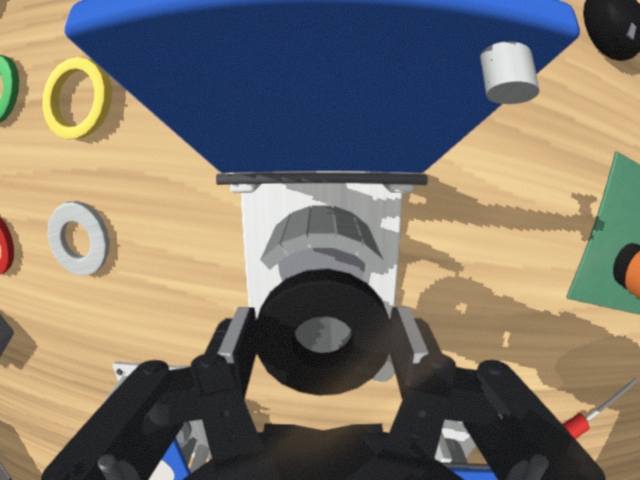

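The ring is centred over the bore in columns (ring 257–390, wall 262–384). Descending.

Request:
{"name": "move_arm", "arguments": {"deltas": [[[20, -0.3, 0.7], 0], [[40, -0.3, 0.7], 0], [[56, -0.3, 0.7], 0], [[56, -0.3, 0.7], 0]]}}

```text
time: 5.68
tool_pos: [503.3, -8.8, 39.2]
tcp_rot: [151.7, 89.6, -19.8]
ft_force: [0.3, -0.2, 0.3]
finger_gap: 57.6
```

```bash
python3 - <<'E'
from h import *
plan((503.8,-8.8,18.5),yaw=-81.5)
E
```

```text
t 5.67 at [503.3  -8.8  39.2] yaw -81.5 gap 57.6 F [ 0.3 -0.2  0.3] tilt 0.42
  goal [503.8  -8.8  18.5] delta [20.7 -0.  -0.3] turn -0.0
```

Request:
{"name": "move_arm", "arguments": {"deltas": [[[10, 0, 0], 0], [[18, 0, 0], 0], [[21, 0, 0], 0], [[21, 0, 0], 0]]}}

```text
time: 6.18
tool_pos: [506.0, -9.1, 24.0]
tcp_rot: [155.4, 89.4, -16.1]
ft_force: [-24.6, 2.7, 54.4]
finger_gap: 57.7
```

Request:
{"name": "move_arm", "arguments": {"deltas": [[[0, 0, 0], 0], [[0, 0, 0], 0], [[0, 0, 0], 0], [[0, 0, 0], 0]], "jaw": 0.65}}

```text
time: 6.68
tool_pos: [505.6, -9.0, 23.3]
tcp_rot: [154.6, 89.4, -16.9]
ft_force: [0.1, 0.5, 0.4]
finger_gap: 70.1
```

```bash
python3 - <<'E'
from h import *
plan((503.8,-8.8,120),(466,291,150),(466,291,120),yaw=-81.5)
E
```

```text
t 6.67 at [505.6  -9.   23.3] yaw -81.5 gap 70.1 F [0.1 0.5 0.4] tilt 0.57
  goal [503.8  -8.8 120. ] delta [-96.7  -0.    0.9] turn -0.0
  goal [466 291 150] delta [-127.9 -302.    -6.3] turn -0.0
  goal [466 291 120] delta [ -97.9 -302.1   -6. ] turn -0.0
```

Request:
{"name": "move_arm", "arguments": {"deltas": [[[-50, 0, 0.5], 0], [[-97, 0, 0.5], 0], [[-97, 0, 30], 0], [[-97, 0, 50], 0], [[-97, 0, 50], 0], [[-97, 0, 50], 0]]}}

```text
time: 7.42
tool_pos: [455.7, -16.1, 119.8]
tcp_rot: [155.5, 89.4, -16.0]
ft_force: [0.3, -0.2, 0.2]
finger_gap: 70.6
```

```bash
python3 - <<'E'
from h import *
for n in ('w3','w4'):
    z=np.load(f'pics/{n}.npz'); s=dict(tool_pos=z['p'],tcp_rot=z['o']); C=cam('wrist',s)
    uv=[(322,290),(322,300),(285,335),(360,335),(322,375)]
    print(n,((depthpts('wrist',C,uv,z['d'])-z['p'])@rot(z['o'])).round(1))
im,d,C=shot('wrist','w5')
plan((466,291,150),(466,291,120),yaw=-81.5)
E
```

```text
w3 [[-11.   -0.8 -21.2]
 [-10.7  -0.8 -16.6]
 [ -9.6 -16.4   0.7]
 [-11.1  15.   -0.2]
 [-11.1  -0.8  21. ]]
w4 [[-11.6  -0.8 -21.5]
 [-11.4  -0.8 -17. ]
 [-11.1 -16.2  -0.3]
 [ -9.6  15.2   0.7]
 [-10.5  -0.8  21.5]]
t 7.47 at [455.8 -16.1 119.8] yaw -81.5 gap 70.4 F [ 0.3 -1.1  0.7] tilt 0.58
  goal [466 291 150] delta [ -30.9 -302.1  -55.7] turn -0.0
  goal [466 291 120] delta [  -0.9 -302.2  -55.4] turn -0.0
```

View pics/w5.png

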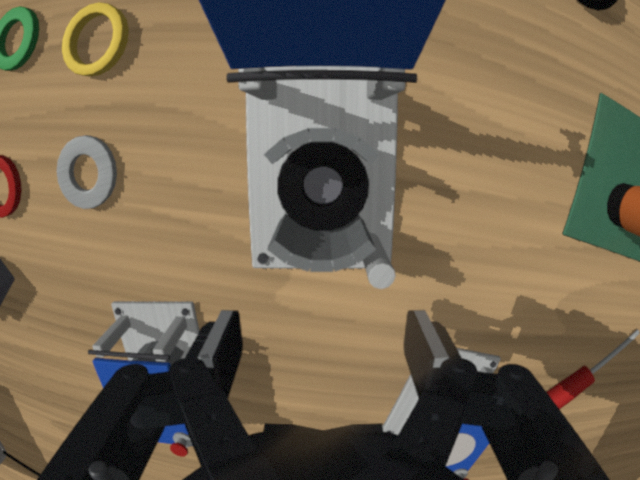

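```bash
python3 - <<'E'
from h import *
z=np.load('pics/w5.npz'); im=z['im']; s=dict(tool_pos=z['p'],tcp_rot=z['o']); C=cam('wrist',s)
m=ringmask(im,'black'); m[:130]=0; m[240:]=0; m[:,:260]=0; m[:,385:]=0
m=cv2.morphologyEx(m,cv2.MORPH_OPEN,np.ones((3,3)))
cs,_=cv2.findContours(m,0,1); c=max(cs,key=cv2.contourArea); w=onplane('wrist',C,cv2.convexHull(c)[:,0],28)[:,:2]; print('ring',cv2.fitEllipse(w.astype(np.float32)))
e=cv2.erode(m,np.ones((5,5))); uv=np.argwhere(e)[:,::-1]; P=depthpts('wrist',C,uv,z['d']); A=np.c_[P[:,:2]-P[:,:2].mean(0),np.ones(len(P))]; print('plane',np.linalg.lstsq(A,P[:,2],rcond=None)[0].round(3),P[:,2].std())
print('floor thru hole',depthpts('wrist',C,[(323,180)],z['d']).round(1),'mouth -x',depthpts('wrist',C,[(323,263)],z['d']).round(1),'cov',depthpts('wrist',C,[(320,30)],z['d']).round(1),depthpts('wrist',C,[(320,60)],z['d']).round(1))
q=onplane('wrist',C,[(380,274),(323,270)],72); print(q.round(1))
E
```

```text
ring ((495.2734680175781, -6.904591083526611), (58.563514709472656, 71.98838806152344), 63.026729583740234)
plane [ 0.156  0.041 28.853] 16.14492064984274
floor thru hole [[502.5  -9.4  12.9]] mouth -x [[465.1 -14.6  71. ]] cov [[577.9   3.5 110.2]] [[569.4   2.3  86.8]]
[[463.5 -47.2  72. ]
 [461.4 -15.2  72. ]]
```

```bash
python3 - <<'E'
from h import *
z=np.load('pics/w5.npz'); im=z['im']; s=dict(tool_pos=z['p'],tcp_rot=z['o']); C=cam('wrist',s)
v,u=np.mgrid[135:236,270:376]; uv=np.c_[u.ravel(),v.ravel()]; P=depthpts('wrist',C,uv,z['d']); dark=im[uv[:,1],uv[:,0]].max(1)<48
k=dark&(abs(P[:,2]-28)<5); P=P[k]; A=np.c_[P[:,:2]-P[:,:2].mean(0),np.ones(len(P))]
print('plane',np.linalg.lstsq(A,P[:,2],rcond=None)[0].round(3),P[:,2].std(),len(P)); print(cv2.minEnclosingCircle(P[:,:2].astype(np.float32)), P.min(0),P.max(0))
E
```

```text
plane [ 1.000e-03 -1.000e-03  2.771e+01] 0.7705921904706785 5105
((497.7195129394531, -8.874667167663574), 31.71385955810547) [467.95113298 -38.50393241  23.03652209] [529.26915552  19.09709024  32.92451836]
```

Black is seated: flat, top at 27.7 mm, about 1 mm off the axis. Next is red.

Request:
{"name": "move_arm", "arguments": {"deltas": [[[-15, -302, -55], 0], [[-15, -302, -55], 0], [[-15, -302, -55], 0], [[-15, -302, -55], 0], [[-15, -302, -55], 0], [[-15, -302, -55], 0], [[-15, -302, -55], 0], [[-15, -302, -55], 0]]}}

```text
time: 8.48
tool_pos: [465.6, 289.6, 133.7]
tcp_rot: [150.9, 89.4, -20.7]
ft_force: [-0.1, -0.6, -0.1]
finger_gap: 70.7
```

```bash
cat >> h.py <<'E'
def look(col,name,z,yaw=-81.5):
    im,dd,C=shot('wrist',name); f=findring('wrist',C,im,col); print(f)
    for q in f: plan((q[0],q[1],z),yaw=yaw)
E
python3 - <<'E'
from h import *
look('red','w6',4)
E
```

```text
[array([468.6, 292.7,  58.6,  59.6])]
t 8.53 at [465.7 289.6 133.8] yaw -81.6 gap 70.3 F [-0.4  0.2 -0.1] tilt 0.57
  goal [468.6 292.7   4. ] delta [129.8  -3.3  -2.1] turn -0.1
```

Request:
{"name": "move_arm", "arguments": {"deltas": [[[50, -3.3, -2.1], 0], [[95, -3.3, -2.1], 0], [[122, -3.3, -2.1], 0], [[129.5, -3.3, -2.1], 0], [[129.5, -3.3, -2.1], 0], [[129.5, -3.3, -2.1], 0]]}}

```text
time: 9.28
tool_pos: [470.0, 293.2, 6.2]
tcp_rot: [162.7, 89.3, -8.9]
ft_force: [0.9, -0.1, 0.2]
finger_gap: 70.2
```

Request:
{"name": "move_arm", "arguments": {"deltas": [[[0, 0, 0], 0], [[0, 0, 0], 0], [[0, 0, 0], 0], [[0, 0, 0], 0]], "jaw": -1}}

```text
time: 9.78
tool_pos: [472.9, 296.2, 9.8]
tcp_rot: [-177.5, 88.9, 10.9]
ft_force: [0.3, 6.8, 10.8]
finger_gap: 0.2
```

```bash
python3 - <<'E'
from h import *
plan((None,None,130),(457,-10,130),(503.8,-8.8,95),yaw=-81.5)
E
```

```text
t 9.78 at [472.9 296.2   9.8] yaw -81.6 gap 0.2 F [ 0.3  6.8 10.8] tilt 1.08
  goal [472.94697979 296.19532647 130.        ] delta [-1.201e+02 -1.000e-01 -2.300e+00] turn -0.1
  goal [457 -10 130] delta [-121.5  300.5   58.1] turn -0.1
  goal [503.8  -8.8  95. ] delta [-85.7 306.2  12.3] turn -0.1
```

The fingers closed above the ring, so at a 70 mm gap the tips sit well behind the TCP. I'll lift, look again and go lower.

Request:
{"name": "move_arm", "arguments": {"deltas": [[[-50, 0, 0], 0], [[-110, 0, 2], 0], [[-125, 0, 5], 0], [[-125, 0, 5], 0], [[-125, 0, 5], 0]]}}

```text
time: 10.4
tool_pos: [464.6, 294.5, 132.8]
tcp_rot: [179.6, 89.1, 7.9]
ft_force: [-0.7, 0.4, -0.2]
finger_gap: -0.0
```

Request:
{"name": "move_arm", "arguments": {"deltas": [[[0, 0, 0], 0], [[0, 0, 0], 0], [[0, 0, 0], 0], [[0, 0, 0], 0]], "jaw": 0.7}}

```text
time: 10.9
tool_pos: [464.6, 294.5, 132.6]
tcp_rot: [179.3, 89.1, 7.6]
ft_force: [-0.4, -0.2, -0.2]
finger_gap: 72.2
```

```bash
python3 - <<'E'
from h import *
look('red','w7',-4)
E
```

```text
[array([469.2, 282.9,  58.5,  59.7])]
t 10.95 at [464.7 294.5 132.7] yaw -81.6 gap 72.5 F [ 0.3 -0.1  0.6] tilt 0.93
  goal [469.2 282.9  -4. ] delta [136.7  12.1  -0.6] turn -0.1
```

Request:
{"name": "move_arm", "arguments": {"deltas": [[[50, 12, 0], 0], [[100, 12, 0.4], 0], [[128, 12, 0.4], 0], [[137.5, 12, 0.4], 0], [[137.5, 12, 0.4], 0], [[137.5, 12, 0.4], 0]]}}

```text
time: 11.7
tool_pos: [469.6, 283.6, -2.9]
tcp_rot: [-177.8, 88.9, 10.6]
ft_force: [0.8, -0.5, 0.8]
finger_gap: 72.4
```

Request:
{"name": "move_arm", "arguments": {"deltas": [[[1, 0, 0], 0], [[1, 0, 0], 0], [[1, 0, 0], 0], [[1, 0, 0], 0]], "jaw": -1}}

```text
time: 12.2
tool_pos: [470.7, 284.2, -1.7]
tcp_rot: [-176.4, 88.8, 12.0]
ft_force: [-4.4, -2.4, 11.0]
finger_gap: 58.4
```

```bash
python3 - <<'E'
from h import *
plan((None,None,130),(457,-10,130),(503.8,-8.8,95),yaw=-81.5)
E
```

```text
t 12.2 at [470.7 284.2  -1.7] yaw -81.6 gap 58.4 F [-4.4 -2.4 11. ] tilt 1.21
  goal [470.65798961 284.15224354 130.        ] delta [-131.7   -0.2   -2.8] turn -0.1
  goal [457 -10 130] delta [-133.3  288.8   53.7] turn -0.1
  goal [503.8  -8.8  95. ] delta [-97.3 294.5   7.9] turn -0.1
```

Request:
{"name": "move_arm", "arguments": {"deltas": [[[-50, 0, -1], 0], [[-100, 0, -2], 0], [[-120, 50, 0], 0], [[-120, 110, 2], 0], [[-120, 170, 4], 0], [[-120, 230, 6], 0], [[-115, 285, 8], 0], [[-110, 294.5, 10], 0], [[-105, 294.5, 10], 0], [[-105, 294.5, 10], 0], [[-105, 294.5, 10], 0], [[-105, 294.5, 10], 0]]}}

```text
time: 13.7
tool_pos: [501.8, -8.2, 102.9]
tcp_rot: [-176.6, 88.8, 11.9]
ft_force: [-0.8, -0.2, -0.0]
finger_gap: 57.6
```

```bash
cat >> h.py <<'E'
def held(col,name):
    "held ring: centre in tool axes from depth + colour (top face)"
    im,d,C=shot('wrist',name); s=r.sense(); M=rot(s['tcp_rot']); m=ringmask(im,col).astype(bool); m[:240]=0; m[410:]=0; m[:,:230]=0; m[:,415:]=0
    uv=np.argwhere(m)[:,::-1]; q=(depthpts('wrist',C,uv,d)-s['tool_pos'])@M
    t=np.median(q[:,0]); top=q[abs(q[:,0]-t)<2.5]; print('top tool x',t.round(1),'n',len(top))
    h=cv2.convexHull(top[:,1:].astype(np.float32)); e=cv2.fitEllipse(h); print('centre y,z',np.round(e[0],1),'axes',np.round(e[1],1))
E
python3 - <<'E'
from h import *
held('red','w8')
plan((501.3,-9.2,90),(501.3,-9.2,45),yaw=-81.5)
E
```

```text
top tool x -11.1 n 7895
centre y,z [-0.6  1.3] axes [58.8 59.2]
t 13.75 at [501.8  -8.4 102.8] yaw -81.5 gap 58.1 F [-0.2 -0.2 -0.2] tilt 1.23
  goal [501.3  -9.2  90. ] delta [12.8  0.8  0.9] turn -0.0
  goal [501.3  -9.2  45. ] delta [57.8  0.8  1.8] turn -0.0
```

Request:
{"name": "move_arm", "arguments": {"deltas": [[[0, 0.8, 0.9], 0], [[20, 0.8, 1.4], 0], [[45, 0.8, 2.2], 0], [[60, 0.8, 2.2], 0], [[60, 0.8, 2.2], 0]]}}

```text
time: 14.38
tool_pos: [500.2, -9.1, 41.8]
tcp_rot: [-174.5, 88.9, 14.0]
ft_force: [0.5, -0.8, 0.3]
finger_gap: 58.2
```

```bash
python3 - <<'E'
from h import *
plan((501.3,-9.2,30),yaw=-81.5)
E
```

```text
t 14.38 at [500.2  -9.1  41.8] yaw -81.5 gap 58.2 F [ 0.5 -0.8  0.3] tilt 1.12
  goal [501.3  -9.2  30. ] delta [11.8  0.3 -0.9] turn -0.0
```

Request:
{"name": "move_arm", "arguments": {"deltas": [[[4, 0.2, -0.7], 0], [[8, 0.2, -0.7], 0], [[10, 0.2, -0.7], 0]]}}

```text
time: 14.75
tool_pos: [501.2, -9.2, 31.9]
tcp_rot: [-174.8, 88.9, 13.6]
ft_force: [-0.4, 0.1, -1.0]
finger_gap: 58.0
```

Request:
{"name": "move_arm", "arguments": {"deltas": [[[2, 0, 0], 0], [[3, 0, 0], 0], [[3, 0, 0], 0]]}}

```text
time: 15.12
tool_pos: [501.3, -9.2, 28.9]
tcp_rot: [-174.8, 88.9, 13.6]
ft_force: [-0.4, -0.3, -0.6]
finger_gap: 57.3
```

Request:
{"name": "move_arm", "arguments": {"deltas": [[[0, 0, 0], 0], [[0, 0, 0], 0], [[0, 0, 0], 0], [[-30, 0, 0], 0], [[-70, 0, 2], 0], [[-90, 0, 2], 0], [[-90, -40, 4], 0], [[-90, -90, 2], 0], [[-90, -150, 2], 0], [[-90, -190, 2], 0], [[-90, -190, 2], 0], [[-90, -190, 2], 0]], "jaw": 0.65}}

```text
time: 16.62
tool_pos: [469.5, 177.7, 119.1]
tcp_rot: [-176.1, 88.9, 12.4]
ft_force: [-0.5, -0.8, -0.4]
finger_gap: 70.5
```

```bash
python3 - <<'E'
from h import *
look('steel','w9',-4)
E
```

```text
[array([487.7, 181.5,  58.7,  59.3])]
t 16.68 at [469.7 177.3 119.1] yaw -81.6 gap 70.6 F [-0.2  0.5 -0. ] tilt 1.12
  goal [487.7 181.5  -4. ] delta [123.4  -1.3 -16. ] turn -0.1
```

View pics/w9.png

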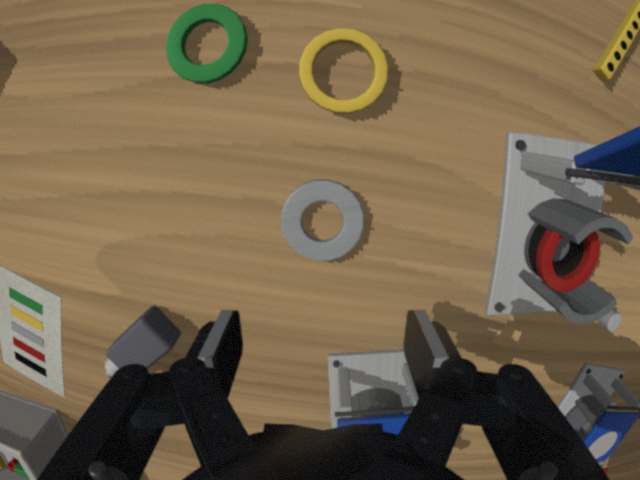

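The red ring shows in the bore at (569,257), over the black one; steel is at (322,221). I'll check red's height and tilt from the depth image.

```bash
python3 - <<'E'
from h import *
z=np.load('pics/w9.npz'); im=z['im']; C=cam('wrist',dict(tool_pos=z['p'],tcp_rot=z['o']))
m=ringmask(im,'red').astype(bool); m[:220]=0; m[300:]=0; m[:,:520]=0; uv=np.argwhere(m)[:,::-1]; P=depthpts('wrist',C,uv,z['d'])
print(np.percentile(P,[2,25,50,75,98],axis=0).round(1)); 
t=P[P[:,2]>np.median(P[:,2])-3]; print(cv2.fitEllipse(cv2.convexHull(t[:,:2].astype(np.float32))), np.linalg.lstsq(np.c_[t[:,:2]-t[:,:2].mean(0),np.ones(len(t))],t[:,2],rcond=None)[0].round(3))
E
```

```text
[[472.2 -35.4  28.6]
 [481.6 -26.5  35.9]
 [492.2  -5.4  37.6]
 [503.8  14.7  38.2]
 [517.4  20.6  39.2]]
((550.5582275390625, 96.16424560546875), (102.10468292236328, 297.2064208984375), 153.87539672851562) [ 0.277  0.391 38.982]
```

Request:
{"name": "move_arm", "arguments": {"deltas": [[[45, -1.3, -16], 0], [[90, -1.3, -16], 0], [[115, -1.3, -16], 0], [[124.5, -1.3, -15.5], 0], [[124.5, -1.3, -15.5], 0], [[124.5, -1.3, -15.5], 0]]}}

```text
time: 17.42
tool_pos: [488.6, 181.4, -3.5]
tcp_rot: [-175.6, 88.7, 12.8]
ft_force: [0.1, 0.0, 0.5]
finger_gap: 70.3
```

Request:
{"name": "move_arm", "arguments": {"deltas": [[[0, 0, 0], 0], [[0, 0, 0], 0], [[0, 0, 0], 0], [[0, 0, 0], 0]], "jaw": -1}}

```text
time: 17.92
tool_pos: [489.9, 181.7, -1.9]
tcp_rot: [-176.0, 88.6, 12.4]
ft_force: [-1.9, -0.6, 7.6]
finger_gap: 57.0
```

```bash
python3 - <<'E'
from h import *
plan((None,None,110),(501,-9.2,110),yaw=-81.5)
E
```

```text
t 17.93 at [489.9 181.7  -1.9] yaw -81.6 gap 57.0 F [-1.9 -0.6  7.6] tilt 1.42
  goal [489.91494822 181.72345474 110.        ] delta [-111.9   -0.2   -2.8] turn -0.1
  goal [501.   -9.2 110. ] delta [-112.6  190.3   14.2] turn -0.1
```

Request:
{"name": "move_arm", "arguments": {"deltas": [[[-50, 0, -1], 0], [[-100, 0, -2], 0], [[-115, 50, 2], 0], [[-115, 110, 6], 0], [[-115, 170, 10], 0], [[-112, 190, 15], 0], [[-107, 190, 15], 0], [[-107, 190, 15], 0], [[-107, 190, 15], 0]]}}

```text
time: 19.05
tool_pos: [500.3, -7.9, 104.4]
tcp_rot: [-175.5, 88.6, 13.1]
ft_force: [1.0, -0.0, 0.0]
finger_gap: 57.1
```

```bash
python3 - <<'E'
from h import *
held('steel','w10')
plan((501.5,-9.2,90),(501.5,-9.2,55),yaw=-81.5)
E
```

```text
top tool x -9.0 n 9578
centre y,z [-0.8  0.4] axes [57.7 71.4]
t 19.1 at [500.4  -7.9 104.5] yaw -81.5 gap 57.1 F [ 0.2 -0.3 -1.4] tilt 1.43
  goal [501.5  -9.2  90. ] delta [14.5  1.4 -0.5] turn 0.0
  goal [501.5  -9.2  55. ] delta [49.5  1.5  0.3] turn 0.0
```

```bash
python3 - <<'E'
from h import *
z=np.load('pics/w10.npz'); im=z['im']; C=cam('wrist',dict(tool_pos=z['p'],tcp_rot=z['o'])); m=ringmask(im,'steel').astype(bool); m[:240]=0; m[410:]=0; m[:,:230]=0; m[:,415:]=0
uv=np.argwhere(m)[:,::-1]; q=(depthpts('wrist',C,uv,z['d'])-z['p'])@rot(z['o']); q=q[abs(q[:,0]+9)<2.5]
for y in (-12,-6,-1,5,10):
    k=q[abs(q[:,1]-y)<1][:,2]; print(y,k.min().round(1),k.max().round(1),'mid',((k.min()+k.max())/2).round(1),'half',((k.max()-k.min())/2).round(1),'exp',np.sqrt(900-(y+.8)**2).round(1))
E
```

```text
-12 -25.9 28.0 mid 1.0 half 27.0 exp 27.8
-6 -28.3 29.8 mid 0.8 half 29.0 exp 29.5
-1 -28.1 30.9 mid 1.4 half 29.5 exp 30.0
5 -28.0 30.0 mid 1.0 half 29.0 exp 29.4
10 -26.6 28.2 mid 0.8 half 27.4 exp 28.0
```

Request:
{"name": "move_arm", "arguments": {"deltas": [[[0, 1.4, -0.3], 0], [[15, 1.4, 0], 0], [[35, 1.4, 0.8], 0], [[50, 1.4, 1.4], 0], [[52, 1.4, 1.4], 0], [[52, 1.4, 1.4], 0]]}}

```text
time: 19.85
tool_pos: [500.5, -9.2, 52.4]
tcp_rot: [-175.4, 88.6, 13.1]
ft_force: [0.6, 0.4, -0.8]
finger_gap: 57.1
```

```bash
python3 - <<'E'
from h import *
plan((501.1,-9.2,40),yaw=-81.5)
E
```

```text
t 19.85 at [500.5  -9.2  52.4] yaw -81.5 gap 57.1 F [ 0.6  0.4 -0.8] tilt 1.41
  goal [501.1  -9.2  40. ] delta [12.4  0.1 -0.3] turn 0.0
```

Request:
{"name": "move_arm", "arguments": {"deltas": [[[5, 0, -0.3], 0], [[10, 0, -0.3], 0], [[13, 0, -0.3], 0], [[13, 0, -0.3], 0]]}}

```text
time: 20.35
tool_pos: [500.7, -9.1, 39.0]
tcp_rot: [-174.7, 88.6, 13.9]
ft_force: [-0.0, 0.2, -1.4]
finger_gap: 57.0
```

Request:
{"name": "move_arm", "arguments": {"deltas": [[[0, 0, 0], 0], [[0, 0, 0], 0], [[0, 0, 0], 0], [[-30, 0, 0], 0], [[-65, 0, 2], 0], [[-80, 0, 2], 0], [[-80, -40, -5], 0], [[-80, -90, -30], 0], [[-80, -150, -70], 0], [[-80, -200, -100], 0], [[-80, -200, -100], 0], [[-80, -200, -100], 0]], "jaw": 0.65}}

```text
time: 21.85
tool_pos: [567.5, 203.1, 120.7]
tcp_rot: [-175.8, 88.7, 12.7]
ft_force: [0.9, 0.4, 1.1]
finger_gap: 70.7
```

```bash
python3 - <<'E'
from h import *
look('yellow','w11',-4)
E
```

```text
[array([594.8, 183.3,  58.1,  59.2])]
t 21.9 at [567.5 202.3 121. ] yaw -81.5 gap 70.5 F [-1.1 -0.1  0.7] tilt 1.28
  goal [594.8 183.3  -4. ] delta [125.5  23.  -21.4] turn 0.0
```

Request:
{"name": "move_arm", "arguments": {"deltas": [[[45, 23, -21.4], 0], [[90, 23, -21.4], 0], [[116, 23, -21], 0], [[126, 23, -20.8], 0], [[126, 23, -20.8], 0], [[126, 23, -20.8], 0]]}}

```text
time: 22.65
tool_pos: [595.5, 183.2, -2.6]
tcp_rot: [-176.1, 88.6, 12.4]
ft_force: [0.5, -0.1, 0.6]
finger_gap: 70.5
```

Request:
{"name": "move_arm", "arguments": {"deltas": [[[0, 0, 0], 0], [[0, 0, 0], 0], [[0, 0, 0], 0], [[0, 0, 0], 0]], "jaw": -1}}

```text
time: 23.15
tool_pos: [596.8, 183.5, -0.9]
tcp_rot: [-176.4, 88.4, 12.1]
ft_force: [-0.8, -0.0, 7.3]
finger_gap: 58.1
```

```bash
python3 - <<'E'
from h import *
plan((None,None,115),(501,-9.2,115),yaw=-81.5)
im,d,C=shot('top','t2')
v,u=np.mgrid[205:270,280:350]; uv=np.c_[u.ravel(),v.ravel()]; P=depthpts('top',C,uv,d); k=(abs(P[:,2]-46)<4)&(np.hypot(P[:,0]-499,P[:,1]+9)<31); P=P[k]
print(len(P),np.median(P[:,2]),P.mean(0).round(1),P.min(0).round(1),P.max(0).round(1),np.linalg.lstsq(np.c_[P[:,:2]-P[:,:2].mean(0),np.ones(len(P))],P[:,2],rcond=None)[0].round(3))
E
```

```text
t 23.15 at [596.8 183.5  -0.9] yaw -81.5 gap 58.1 F [-0.8 -0.   7.3] tilt 1.6
  goal [596.84826418 183.52739874 115.        ] delta [-115.9   -0.2   -3.2] turn 0.0
  goal [501.   -9.2 115. ] delta [-119.6  176.2  120.1] turn 0.0
598 45.31224943904522 [498.8  -7.8  45.4] [469.5 -37.5  42.1] [527.3  21.2  49.8] [-3.0000e-03 -5.0000e-03  4.5385e+01]
```

Request:
{"name": "move_arm", "arguments": {"deltas": [[[-50, 0, 0], 0], [[-105, 0, 10], 0], [[-122, 0, 60], 0], [[-122, 10, 110], 0], [[-122, 60, 120], 0], [[-122, 120, 120], 0], [[-120, 170, 120], 0], [[-115, 176, 120], 0], [[-115, 176, 120], 0], [[-115, 176, 120], 0]]}}

```text
time: 24.45
tool_pos: [500.9, -7.7, 110.3]
tcp_rot: [-175.2, 88.4, 13.3]
ft_force: [0.1, -0.1, -0.7]
finger_gap: 58.1
```

```bash
python3 - <<'E'
from h import *
held('yellow','w12')
plan((501.5,-9.2,90),(501.5,-9.2,60),yaw=-81.5)
E
```

```text
top tool x -12.0 n 6013
centre y,z [-0.7  0.9] axes [58.1 59.1]
t 24.5 at [501.   -7.7 110.4] yaw -81.4 gap 58.3 F [-1.6 -0.1 -0.8] tilt 1.59
  goal [501.5  -9.2  90. ] delta [20.4  1.6  0.3] turn 0.1
  goal [501.5  -9.2  60. ] delta [50.4  1.7  1.2] turn 0.1
```

Request:
{"name": "move_arm", "arguments": {"deltas": [[[0, 1.6, 0], 0], [[15, 1.6, 0.5], 0], [[35, 1.7, 1.2], 0], [[50, 1.7, 1.7], 0], [[50, 1.7, 1.7], 0], [[50, 1.7, 1.7], 0]]}}

```text
time: 25.25
tool_pos: [501.2, -9.3, 60.7]
tcp_rot: [-175.8, 88.4, 12.8]
ft_force: [0.4, -0.0, 0.8]
finger_gap: 58.2
```

```bash
python3 - <<'E'
from h import *
plan((501.0,-9.2,47.5),yaw=-81.5)
E
```

```text
t 25.25 at [501.2  -9.3  60.7] yaw -81.4 gap 58.2 F [ 0.4 -0.   0.8] tilt 1.6
  goal [501.   -9.2  47.5] delta [13.2 -0.1  0.6] turn 0.1
```

Next I place yellow, then move to green in the same run, going back in −x first and then across.

Request:
{"name": "move_arm", "arguments": {"deltas": [[[5, 0, 0.5], 0], [[10, 0, 0.5], 0], [[13, 0, 0.5], 0], [[13, 0, 0.5], 0]]}}

```text
time: 25.75
tool_pos: [500.7, -9.2, 47.2]
tcp_rot: [-175.2, 88.4, 13.4]
ft_force: [0.6, 0.3, -0.5]
finger_gap: 58.4
```

Request:
{"name": "move_arm", "arguments": {"deltas": [[[0, 0, 0], 0], [[0, 0, 0], 0], [[0, 0, 0], 0], [[-30, 0, 0], 0], [[-60, 0, 2], 0], [[-75, -30, 2], 0], [[-75, -90, 0], 0], [[-75, -150, -20], 0], [[-75, -210, -50], 0], [[-75, -270, -90], 0], [[-75, -300, -120], 0], [[-75, -300, -120], 0]], "jaw": 0.65}}

```text
time: 27.25
tool_pos: [572.8, 308.0, 124.2]
tcp_rot: [-174.7, 88.5, 14.1]
ft_force: [-0.9, -1.4, 0.1]
finger_gap: 70.4
```

```bash
python3 - <<'E'
from h import *
look('green','w13',-4)
im,d,C=shot('top','t3')
v,u=np.mgrid[195:270,270:350]; uv=np.c_[u.ravel(),v.ravel()]; P=depthpts('top',C,uv,d); k=ringmask(im,'yellow')[uv[:,1],uv[:,0]]>0; P=P[k]
print('yellow',len(P),np.median(P[:,2]).round(1),P.min(0).round(1),P.max(0).round(1),np.linalg.lstsq(np.c_[P[:,:2]-P[:,:2].mean(0),np.ones(len(P))],P[:,2],rcond=None)[0].round(3))
E
```

```text
[array([605.3, 282.1,  57.7,  58.6])]
t 27.3 at [572.2 306.1 124.6] yaw -81.3 gap 70.6 F [ 0.1 -0.2  0.4] tilt 1.44
  goal [605.3 282.1  -4. ] delta [129.3  29.  -25.9] turn 0.2
yellow 399 56.9 [354.5 -47.1  48.8] [526.6  20.  905. ] [-1.366 -0.363 61.268]
```

Request:
{"name": "move_arm", "arguments": {"deltas": [[[45, 29, -25.9], 0.2], [[90, 29, -25.9], 0.2], [[118, 29, -25.4], 0.2], [[129.5, 29, -25.2], 0.2], [[129.5, 29, -25.2], 0.2], [[129.5, 29, -25.2], 0.2]]}}

```text
time: 28.1
tool_pos: [605.8, 281.1, -1.3]
tcp_rot: [-175.5, 88.4, 13.0]
ft_force: [-0.5, 0.6, -0.1]
finger_gap: 70.2
```

Request:
{"name": "move_arm", "arguments": {"deltas": [[[0, 0, 0], 0], [[0, 0, 0], 0], [[0, 0, 0], 0], [[0, 0, 0], 0]], "jaw": -1}}

```text
time: 28.6
tool_pos: [607.1, 281.6, 0.5]
tcp_rot: [-174.8, 88.2, 13.6]
ft_force: [-0.9, -0.1, 7.7]
finger_gap: 57.0
```

```bash
python3 - <<'E'
from h import *
plan((None,None,125),(501,-9.2,125),yaw=-81.5)
E
```

```text
t 28.6 at [6.071e+02 2.816e+02 5.000e-01] yaw -81.5 gap 57.0 F [-0.9 -0.1  7.7] tilt 1.81
  goal [607.09682282 281.63080836 125.        ] delta [-124.4   -0.4   -3.9] turn -0.0
  goal [501.   -9.2 125. ] delta [-129.8  271.7  143.7] turn -0.0
```

Request:
{"name": "move_arm", "arguments": {"deltas": [[[-50, 0, 0], 0], [[-105, 0, 20], 0], [[-130, 20, 70], 0], [[-130, 50, 120], 0], [[-130, 100, 143], 0], [[-130, 160, 143], 0], [[-130, 220, 143], 0], [[-128, 265, 143], 0], [[-125, 271.5, 143], 0], [[-125, 271.5, 143], 0], [[-125, 271.5, 143], 0], [[-125, 271.5, 143], 0]]}}

```text
time: 30.1
tool_pos: [501.8, -7.7, 120.3]
tcp_rot: [-174.6, 88.2, 14.0]
ft_force: [0.1, -0.7, -0.8]
finger_gap: 57.0
```

```bash
python3 - <<'E'
from h import *
held('green','w14')
plan((501.0,-9.2,90),(501.0,-9.2,72),yaw=-81.5)
E
```

```text
top tool x -8.9 n 7878
centre y,z [-0.9  0.3] axes [57.9 58.7]
t 30.15 at [501.9  -7.8 120.3] yaw -81.4 gap 56.6 F [ 0.2 -0.5 -0.2] tilt 1.81
  goal [501.   -9.2  90. ] delta [30.2  1.3  2. ] turn 0.1
  goal [501.   -9.2  72. ] delta [48.2  1.4  2.6] turn 0.1
```

Request:
{"name": "move_arm", "arguments": {"deltas": [[[0, 1.3, 1], 0], [[20, 1.4, 1.8], 0], [[40, 1.4, 2.6], 0], [[48, 1.4, 2.8], 0], [[48, 1.4, 2.8], 0], [[48, 1.4, 2.8], 0]]}}

```text
time: 30.9
tool_pos: [501.5, -9.3, 73.1]
tcp_rot: [-175.5, 88.1, 13.0]
ft_force: [-0.7, -0.4, 0.7]
finger_gap: 57.0
```

```bash
python3 - <<'E'
from h import *
plan((500.8,-9.2,60.5),yaw=-81.5)
E
```

```text
t 30.9 at [501.5  -9.3  73.1] yaw -81.4 gap 57.0 F [-0.7 -0.4  0.7] tilt 1.89
  goal [500.8  -9.2  60.5] delta [12.6 -0.2  1. ] turn 0.1
```

Request:
{"name": "move_arm", "arguments": {"deltas": [[[5, 0, 1], 0], [[10, 0, 1], 0], [[12.5, 0, 1], 0], [[12.5, 0, 1], 0]]}}

```text
time: 31.4
tool_pos: [500.5, -9.3, 60.2]
tcp_rot: [-175.1, 88.2, 13.5]
ft_force: [0.2, -0.9, -0.6]
finger_gap: 56.9
```

Request:
{"name": "move_arm", "arguments": {"deltas": [[[0, 0, 0], 0], [[0, 0, 0], 0], [[0, 0, 0], 0], [[-30, 0, 0], 0], [[-60, 0, 20], 0], [[-75, 0, 50], 0], [[-75, 0, 50], 0], [[-75, 0, 50], 0]], "jaw": 0.65}}

```text
time: 32.4
tool_pos: [449.2, -17.3, 133.5]
tcp_rot: [-175.4, 88.1, 13.1]
ft_force: [-0.1, -0.2, 0.4]
finger_gap: 70.4
```

```bash
python3 - <<'E'
from h import *
im,d,C=shot('wrist','w15')
m=ringmask(im,'green').astype(bool); uv=np.argwhere(m)[:,::-1]; P=depthpts('wrist',C,uv,d); P=P[np.hypot(P[:,0]-499,P[:,1]+9)<36]
print('green',len(P),np.median(P[:,2]).round(1),P.min(0).round(1),P.max(0).round(1))
t=P[abs(P[:,2]-np.median(P[:,2]))<4]; print(cv2.fitEllipse(cv2.convexHull(t[:,:2].astype(np.float32))),np.linalg.lstsq(np.c_[t[:,:2]-t[:,:2].mean(0),np.ones(len(t))],t[:,2],rcond=None)[0].round(3))
hsv=cv2.cvtColor(im,cv2.COLOR_RGB2HSV); b=(abs(hsv[...,0].astype(int)-113)<12)&(hsv[...,1]>130); b[150:]=0
uv=np.argwhere(b)[:,::-1]; P=depthpts('wrist',C,uv,d); Q=P[(P[:,2]>80)&(P[:,2]<230)]; a=np.radians(8.5); ax=np.array([np.cos(a),np.sin(a)])
xl=(Q[:,:2]-[499.5,-9])@ax; print('cover fit', np.degrees(np.arctan2(*np.polyfit(xl,Q[:,2],1)[:1],1)), np.percentile(xl,[1,50,99]).round(1),np.percentile(Q[:,2],[1,50,99]).round(1))
plan((None,None,260),yaw=-81.5)
E
```

```text
green 5392 67.7 [466.5 -38.3  15. ] [528.7  19.7 278.6]
((499.1315612792969, -9.263962745666504), (57.90861129760742, 59.16972351074219), 87.43433380126953) [ 2.0000e-03 -0.0000e+00  6.7656e+01]
cover fit 69.45601427726538 [69.5 79.4 86.9] [ 83.4 110.5 130.5]
t 32.45 at [449.  -17.3 133.2] yaw -81.4 gap 70.1 F [ 1.1 -0.8 -0.8] tilt 1.84
  goal [449.03311474 -17.26166741 260.        ] delta [-126.7   -0.4   -4.1] turn 0.1
```

View pics/w15.png

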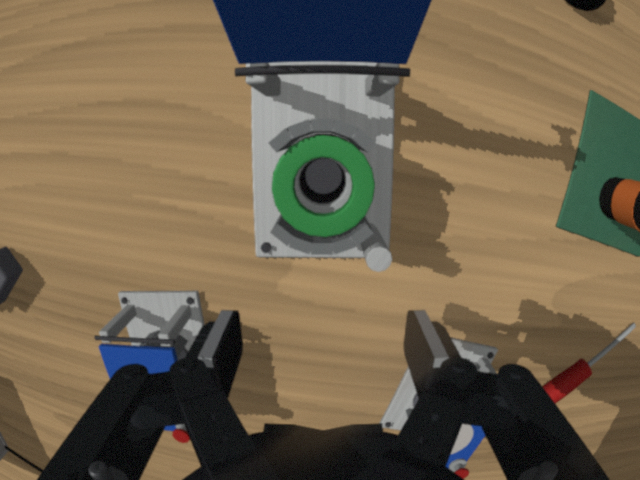

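Green is flat with its top at 67.7 mm and its centre at (499.1,−9.3), seen at (323,186). The pack is complete and the cover angle is about 1.93 rad. Next I go over and behind the cover with the fingers shut.

```bash
cat >> h.py <<'E'
A8=np.radians(8.5); RL=np.array([[np.cos(A8),-np.sin(A8)],[np.sin(A8),np.cos(A8)]]); B0=np.array([499.3,-9.2])
def L(x,y,z): return (*(B0+RL@[x,y]).round(1),z)
def local():
    s=r.sense(); print('local',(RL.T@(np.array(s['tool_pos'])[:2]-B0)).round(1),np.round(s['tool_pos'][2],1))
E
python3 - <<'E'
from h import *
plan((449,-17,265),L(165,28,265),L(165,28,150),yaw=-81.5)
E
```

```text
t 32.45 at [449.  -17.3 133.2] yaw -81.4 gap 70.1 F [ 1.1 -0.8 -0.8] tilt 1.84
  goal [449 -17 265] delta [-131.7   -0.6   -4.2] turn 0.1
  goal [658.3  42.9 265. ] delta [-124.7  -28.7 -220. ] turn 0.1
  goal [658.3  42.9 150. ] delta [  -9.8  -28.4 -216.3] turn 0.1
```

Request:
{"name": "move_arm", "arguments": {"deltas": [[[-60, 0, 0], 0], [[-120, 0, -4], 0], [[-132, 0, -20], 0], [[-130, -10, -80], 0], [[-128, -20, -140], 0], [[-125, -28.6, -195], 0], [[-125, -28.6, -220], 0], [[-120, -28.6, -220], 0], [[-60, -28.6, -218], 0], [[-10, -28.6, -216], 0], [[-10, -28.6, -216], 0], [[-10, -28.6, -216], 0]], "jaw": -1}}

```text
time: 33.95
tool_pos: [658.6, 42.9, 152.3]
tcp_rot: [-175.7, 88.1, 12.8]
ft_force: [0.5, 0.6, 1.6]
finger_gap: 0.0
```

```bash
python3 - <<'E'
from h import *
local()
plan(L(126,28,150),L(85,28,150),L(63,28,157),L(39,28,155),L(15,28,146),L(-6,28,130),L(-21,28,107),L(-32,28,90),L(-32,28,79),yaw=-81.5)
E
```

```text
local [165.2  28. ] 152.3
t 33.95 at [658.6  42.9 152.3] yaw -81.4 gap 0.0 F [0.5 0.6 1.6] tilt 1.95
  goal [619.8  37.1 150. ] delta [ 0.9  0.  39.2] turn 0.1
  goal [579.2  31.1 150. ] delta [-0.4 -0.1 80.3] turn 0.1
  goal [557.5  27.8 157. ] delta [-8.20e+00 -1.00e-01  1.02e+02] turn 0.1
  goal [533.7  24.3 155. ] delta [ -7.   -0.2 126.1] turn 0.1
  goal [510.   20.7 146. ] delta [ 1.200e+00 -1.000e-01  1.503e+02] turn 0.1
  goal [489.2  17.6 130. ] delta [ 1.650e+01 -1.000e-01  1.719e+02] turn 0.1
  goal [474.4  15.4 107. ] delta [ 3.890e+01 -1.000e-01  1.876e+02] turn 0.1
  goal [463.5  13.8  90. ] delta [ 5.560e+01 -1.000e-01  1.992e+02] turn 0.1
  goal [463.5  13.8  79. ] delta [ 66.6  -0.  199.6] turn 0.1
```

Request:
{"name": "move_arm", "arguments": {"deltas": [[[0, 0, 20], 0], [[1, 0, 39], 0], [[0, 0, 60], 0], [[-1, 0, 80], 0], [[-8, 0, 102], 0], [[-7, 0, 126], 0], [[-7, 0, 126], 0]]}}

```text
time: 34.83
tool_pos: [535.0, 23.9, 158.7]
tcp_rot: [-178.0, 87.7, 10.5]
ft_force: [0.3, -0.6, 0.8]
finger_gap: -0.1
```

```bash
python3 - <<'E'
from h import *
local()
shot('scene','s1')
plan(L(27,28,151),L(15,28,146),L(-6,28,130),L(-21,28,107),L(-32,28,90),L(-32,28,79),yaw=-81.5)
im=cv2.imread('pics/s1.png')[150:350,200:440]; cv2.imwrite('pics/s1c.png',cv2.resize(im,None,fx=2.5,fy=2.5))
E
```

```text
local [40.2 27.5] 158.7
t 34.88 at [535.5  24.  158.3] yaw -81.5 gap 0.4 F [-0.3 -0.5  0.6] tilt 2.25
  goal [521.9  22.5 151. ] delta [ 6.8 -0.6 14. ] turn 0.0
  goal [510.   20.7 146. ] delta [11.3 -0.5 26.2] turn 0.0
  goal [489.2  17.6 130. ] delta [26.5 -0.5 47.9] turn 0.0
  goal [474.4  15.4 107. ] delta [48.9 -0.5 63.7] turn 0.0
  goal [463.5  13.8  90. ] delta [65.4 -0.5 75.4] turn 0.0
  goal [463.5  13.8  79. ] delta [76.4 -0.5 75.8] turn 0.0
```

View pics/s1c.png

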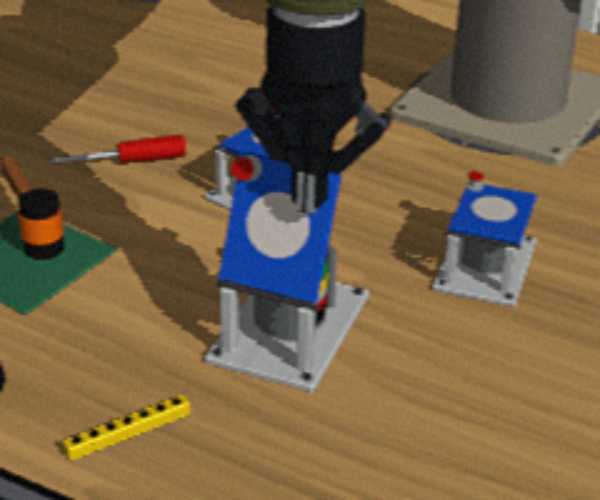

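The cover is about 60° open, with the fingertips on its outer face at crop (310,200) and the red pin head clear at (243,168). Continuing down the arc.

Request:
{"name": "move_arm", "arguments": {"deltas": [[[4, -0.5, 14], 0], [[11, -0.5, 26], 0], [[18, -0.5, 37], 0], [[26.5, -0.5, 48], 0], [[37, -0.5, 56], 0], [[49, -0.5, 64], 0], [[57, -0.5, 70], 0], [[65, -0.5, 75.5], 0], [[72, -0.5, 76], 0], [[76.5, -0.5, 76], 0], [[76.5, -0.5, 76], 0]]}}

```text
time: 36.25
tool_pos: [463.1, 13.7, 80.7]
tcp_rot: [-177.7, 87.8, 10.8]
ft_force: [-15.0, 0.4, 23.6]
finger_gap: 0.2
```

```bash
python3 - <<'E'
from h import *
local(); plan((None,None,78),yaw=-81.5)
im,d,C=shot('top','t4'); hsv=cv2.cvtColor(im,cv2.COLOR_RGB2HSV); b=(abs(hsv[...,0].astype(int)-113)<12)&(hsv[...,1]>130)
uv=np.argwhere(b)[:,::-1]; P=depthpts('top',C,uv,d); P=P[(np.hypot(P[:,0]-510,P[:,1]+5)<80)&(P[:,2]<110)]; x=(P[:,:2]-B0)@RL[:,0]
print(len(P),np.polyfit(x,P[:,2],1).round(3),P.min(0).round(1),P.max(0).round(1))
E
```

```text
local [-32.4  28. ] 80.7
t 36.25 at [463.1  13.7  80.7] yaw -81.4 gap 0.2 F [-15.    0.4  23.6] tilt 2.17
  goal [463.14830327  13.73776091  78.        ] delta [2.7 0.  0.1] turn 0.1
5 [-0.623 47.032] [451.2 -57.9  78.1] [455.1 -56.1  81.1]
```

The cover is down: the tip rests on its top at 80.7 mm against 81 nominal. I lift off and check the cover and pin from above, on the way to the mallet.

Request:
{"name": "move_arm", "arguments": {"deltas": [[[-30, 0, 0], 0], [[-80, 0, -3], 0], [[-110, 10, 0], 0], [[-110, 40, 20], 0], [[-110, 80, 20], 0], [[-110, 80, 20], 0], [[-110, 80, 20], 0]]}}

```text
time: 37.17
tool_pos: [451.3, -68.9, 189.6]
tcp_rot: [-177.2, 87.8, 11.3]
ft_force: [0.8, 0.2, 1.2]
finger_gap: -0.3
```

```bash
python3 - <<'E'
from h import *
local()
im,d,C=shot('wrist','w16')
hsv=cv2.cvtColor(im,cv2.COLOR_RGB2HSV); b=(abs(hsv[...,0].astype(int)-113)<12)&(hsv[...,1]>130)
uv=np.argwhere(b)[:,::-1]; P=depthpts('wrist',C,uv,d); P=P[(np.hypot(P[:,0]-510,P[:,1]+5)<85)&(P[:,2]<130)]; x=(P[:,:2]-B0)@RL
print('cover',len(P),np.linalg.lstsq(np.c_[x,np.ones(len(x))],P[:,2],rcond=None)[0].round(3),x.min(0).round(1),x.max(0).round(1))
m=ringmask(im,'red'); cs,_=cv2.findContours(m,0,1)
for c in cs:
    if cv2.contourArea(c)>60:
        (u,v),_=cv2.minEnclosingCircle(c); p=onplane('wrist',C,[(u,v)],99)[0]; print('red',u,v,cv2.contourArea(c),p.round(1),depthpts('wrist',C,[(u,v)],d).round(1),'local',(RL.T@(p[:2]-B0)).round(1))
print('j6',r.sense()['joint_pos'].round(1))
plan((507.4,-315.7,170),yaw=-31.6)
E
```

```text
local [-56.3 -52. ] 189.6
cover 13032 [-1.0000e-03 -2.0000e-03  8.0699e+01] [-53.2 -44.4] [66.3 44.7]
red 148.5 386.0 109.0 [311.6  63.8  99. ] [[290.7  75.4  76.3]] local [-174.8   99.9]
red 502.5 360.5 1230.5 [ 383.  -229.8   99. ] [[ 335.7 -285.7   22.6]] local [-147.7 -201. ]
red 295.69586181640625 237.43814086914062 572.5 [462.5 -48.7  99. ] [[462.4 -48.7  98.7]] local [-42.2 -33.6]
j6 [-15.9 -16.3 112.2   1.   82.2  65.4]
t 37.23 at [451.2 -68.6 189.5] yaw -81.4 gap 0.2 F [1.  0.1 0.2] tilt 2.16
  goal [ 507.4 -315.7  170. ] delta [ 19.8 252.8 -18. ] turn -49.8
```

View pics/w16.png

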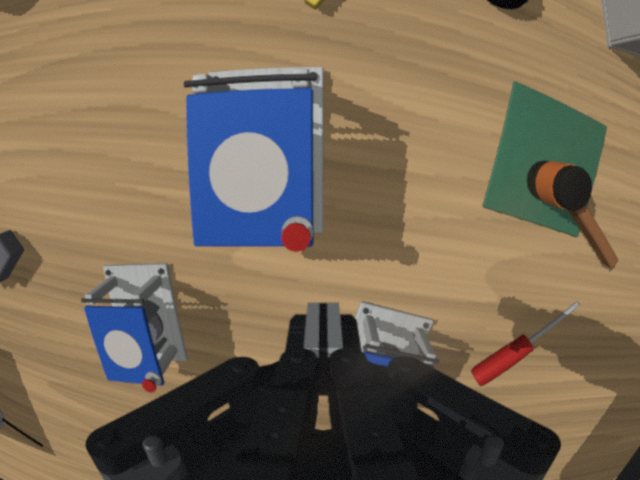

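The cover is level (slope 0, top 80.7 mm) and the pin head is out at (296,237), which is (462.5,−48.7,98.7). Next is the mallet.

Request:
{"name": "move_arm", "arguments": {"deltas": [[[0, 60, -5], -10], [[10, 120, -10], -20], [[20, 180, -15], -30], [[20, 235, -18], -40], [[20, 252.8, -18], -49.8], [[20, 252.8, -18], -49.8], [[20, 252.8, -18], -49.8], [[20, 252.8, -18], -49.8], [[20, 252.8, -18], -49.8]], "jaw": 0}}

```text
time: 38.35
tool_pos: [507.6, -314.8, 170.1]
tcp_rot: [132.8, 87.8, 11.2]
ft_force: [0.1, 0.2, 0.7]
finger_gap: 42.3
```

```bash
cat >> h.py <<'E'
def mallet(name):
    im,d,C=shot('wrist',name); v,u=np.mgrid[0:480:1,0:640:1]; uv=np.c_[u.ravel(),v.ravel()]; P=depthpts('wrist',C,uv,d); ok=d.ravel()>0
    near=(np.hypot(P[:,0]-531.5,P[:,1]+276.5)<130)&ok
    T=P[near&(abs(P[:,2]-64)<4)&(np.hypot(P[:,0]-531.5,P[:,1]+276.5)<40)]; (cx,cy),rad=cv2.minEnclosingCircle(T[:,:2].astype(np.float32)); e=cv2.fitEllipse(cv2.convexHull(T[:,:2].astype(np.float32)))
    print('head top',len(T),e,T[:,2].mean().round(1)); c=np.array(e[0])
    hsv=cv2.cvtColor(im,cv2.COLOR_RGB2HSV).reshape(-1,3).astype(int)
    dd=np.hypot(P[:,0]-c[0],P[:,1]-c[1]); H=P[near&(dd>26)&(dd<125)&(abs(P[:,2]-47)<5)]; a=H[:,:2].mean(0)-c
    vx,vy,x0,y0=cv2.fitLine(H[:,:2].astype(np.float32),cv2.DIST_HUBER,0,.01,.01).ravel(); w=np.array([vx,vy])*np.sign(vx*a[0]+vy*a[1])
    print('handle',len(H),'dir',np.degrees(np.arctan2(w[1],w[0])).round(1),'thru',x0.round(1),y0.round(1),'z',np.median(H[:,2]).round(1),'reach',dd[near&(abs(P[:,2]-47)<5)&(dd<125)].max().round(1))
    q=np.array([x0,y0]); print('offset of axis from line',np.cross(w,c-q).round(1)); g=q+w*(w@(c-q)+46); print('grip',g.round(1)); return g,w
E
python3 - <<'E'
from h import *
g,w=mallet('w17'); plan((*g.round(1),60),(*g.round(1),19),yaw=np.degrees(np.arctan2(w[1],w[0]))+90)
E
```

```text
head top 2575 ((532.92822265625, -278.31170654296875), (39.08924102783203, 39.977962493896484), 141.91175842285156) 63.7
handle 1895 dir -123.1 thru 495.8 -335.6 z 47.6 reach 116.0
offset of axis from line -0.2
grip [ 508. -317.]
t 38.4 at [ 507.6 -315.   170. ] yaw -31.7 gap 42.9 F [0.9 0.4 0.1] tilt 2.18
  goal [ 508. -317.   60.] delta [110.   -1.7   4.3] turn 1.4
  goal [ 508. -317.   19.] delta [150.9  -2.8   5.4] turn 1.4
```

View pics/w17.png

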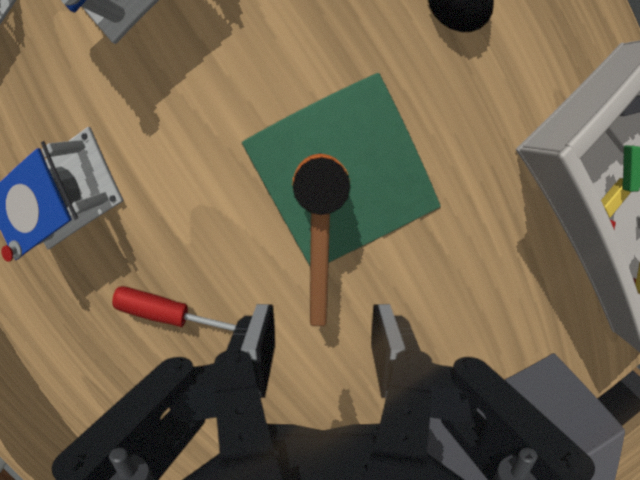

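The mallet head is at (321,186) with the handle running to (317,323), and the screwdriver tip at (240,330) is clear of the fingers. Descending to grip.

Request:
{"name": "move_arm", "arguments": {"deltas": [[[50, -1, 3], 1.4], [[100, -1.7, 4.3], 1.4], [[135, -2.4, 5], 1.4], [[150, -2.8, 5], 1.4], [[150, -2.8, 5], 1.4], [[150, -2.8, 5], 1.4]]}}

```text
time: 39.15
tool_pos: [509.5, -317.6, 22.1]
tcp_rot: [130.9, 87.7, 7.8]
ft_force: [0.5, -0.4, 0.4]
finger_gap: 42.7
```

```bash
python3 - <<'E'
from h import *
plan((508,-317,19),yaw=-33.1)
E
```

```text
t 39.15 at [ 509.5 -317.6   22.1] yaw -33.1 gap 42.7 F [ 0.5 -0.4  0.4] tilt 2.3
  goal [ 508 -317   19] delta [ 3.  -1.7  0.4] turn 0.0
```

Request:
{"name": "move_arm", "arguments": {"deltas": [[[3.5, -1.7, 0.4], 0], [[3.5, -1.7, 0.4], 0], [[3.5, -1.7, 0.4], 0], [[3.5, -1.7, 0.4], 0], [[3.5, -1.7, 0.4], 0], [[3.5, -1.7, 0.4], 0], [[3.5, -1.7, 0.4], 0]], "jaw": -1, "squeeze": 120}}

```text
time: 40.02
tool_pos: [508.5, -317.5, 20.1]
tcp_rot: [129.3, 87.6, 6.2]
ft_force: [-1.6, 0.7, 6.2]
finger_gap: 11.8
```

```bash
python3 - <<'E'
from h import *
plan((None,None,60),(None,None,140),yaw=-33.1)
E
```

```text
t 40.02 at [ 508.5 -317.5   20.1] yaw -33.0 gap 11.8 F [-1.6  0.7  6.2] tilt 2.36
  goal [ 508.53684723 -317.54073628   60.        ] delta [-39.9   1.3  -1. ] turn 0.1
  goal [ 508.53684723 -317.54073628  140.        ] delta [-119.8    3.8   -3.1] turn 0.1
```

Request:
{"name": "move_arm", "arguments": {"deltas": [[[-30, 0, 0], 0], [[-80, 2, -2], 0], [[-120, 3.8, -3], 0], [[-130, 3.8, -3], 0], [[-130, 3.8, -3], 0], [[-130, 3.8, -3], 0]]}}

```text
time: 40.78
tool_pos: [506.8, -316.8, 147.6]
tcp_rot: [133.2, 87.8, 10.1]
ft_force: [-0.1, 0.1, -2.3]
finger_gap: 11.8
```

```bash
cat >> h.py <<'E'
def heldmallet(name):
    im,d,C=shot('wrist',name); s=r.sense(); M=rot(s['tcp_rot']); v,u=np.mgrid[0:480,0:640]; uv=np.c_[u.ravel(),v.ravel()]; q=(depthpts('wrist',C,uv,d)-s['tool_pos'])@M
    k=(d.ravel()>0)&(q[:,0]<-25)&(q[:,0]>-70)&(abs(q[:,1])<26)&(abs(q[:,2]+46)<28)&(im.reshape(-1,3).max(1)<60); T=q[k]; t=np.median(T[:,0]); T=T[abs(T[:,0]-t)<4]
    e=cv2.fitEllipse(cv2.convexHull(T[:,1:].astype(np.float32))); f=np.linalg.lstsq(np.c_[T[:,1]-e[0][0],T[:,2]-e[0][1],np.ones(len(T))],T[:,0],rcond=None)[0]
    n=np.array([1,-f[0],-f[1]]); n/=np.linalg.norm(n); face=np.array([f[2],*e[0]])+60*n; W=M@face+s['tool_pos']
    print('top',len(T),np.round(e,1) if 0 else (np.round(e[0],1),np.round(e[1],1)),'face centre tool',face.round(1),'world',W.round(1),'axis',(M@n).round(3))
E
python3 - <<'E'
from h import *
heldmallet('w18'); plan((462.5-27,-48.7-36,140),yaw=-33)
E
```

```text
top 13252 (array([  0.4, -47.6]), array([38.5, 39.4])) face centre tool [ 17.6  -0.5 -45.5] world [ 531.8 -278.2  131.1] axis [ 0.006 -0.014 -1.   ]
t 40.83 at [ 506.8 -316.8  147.5] yaw -33.1 gap 11.9 F [-0.2 -0.3 -2.5] tilt 2.2
  goal [435.5 -84.7 140. ] delta [   6.4 -186.5 -155.5] turn -0.1
```

View pics/w18.png

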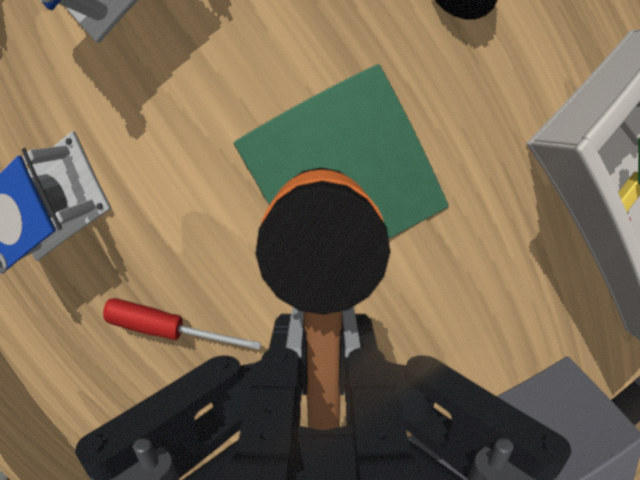

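```bash
python3 - <<'E'
from h import *
plan((437.5,-87.3,135),yaw=-33.1)
E
```

```text
t 40.83 at [ 506.8 -316.8  147.5] yaw -33.1 gap 11.9 F [-0.2 -0.3 -2.5] tilt 2.2
  goal [437.5 -87.3 135. ] delta [  11.5 -183.5 -154.3] turn 0.0
```

Request:
{"name": "move_arm", "arguments": {"deltas": [[[0, -30, -25], 0], [[0, -70, -58], 0], [[0, -110, -92], 0], [[5, -150, -126], 0], [[8, -175, -147], 0], [[11, -183.5, -154.3], 0], [[11, -183.5, -154.3], 0], [[11, -183.5, -154.3], 0], [[11, -183.5, -154.3], 0]]}}

```text
time: 41.95
tool_pos: [437.8, -88.3, 135.6]
tcp_rot: [133.0, 87.8, 9.9]
ft_force: [0.3, 0.7, -1.8]
finger_gap: 11.7
```

```bash
python3 - <<'E'
from h import *
heldmallet('w19'); plan((437.5,-87.3,118),(437.5,-87.3,98),yaw=-33.1)
E
```

```text
top 13275 (array([  0.5, -47.5]), array([38.5, 39.5])) face centre tool [ 17.6  -0.4 -45.5] world [462.9 -49.7 119.2] axis [ 0.006 -0.014 -1.   ]
t 42.0 at [437.7 -88.2 135.6] yaw -33.1 gap 12.5 F [-0.5  0.  -1.9] tilt 2.2
  goal [437.5 -87.3 118. ] delta [17.6 -1.2 -0.1] turn -0.0
  goal [437.5 -87.3  98. ] delta [37.5 -1.7  0.4] turn -0.0
```

Request:
{"name": "move_arm", "arguments": {"deltas": [[[12, -1.2, 0], 0], [[24, -1.5, 0], 0], [[36, -1.7, 0.4], 0], [[38, -1.7, 0.4], 0], [[38, -1.7, 0.4], 0]]}}

```text
time: 42.62
tool_pos: [438.0, -88.5, 99.6]
tcp_rot: [130.2, 87.8, 7.1]
ft_force: [-13.9, -3.6, 26.2]
finger_gap: 11.7
```

```bash
python3 - <<'E'
from h import *
heldmallet('w20'); plan((437.5,-87.3,98),yaw=-33.1)
E
```

```text
top 13450 (array([  0.2, -47.1]), array([38.5, 39.6])) face centre tool [ 16.7  -1.2 -46.1] world [462.8 -49.2  84.1] axis [ 0.011  0.003 -1.   ]
t 42.67 at [438.  -88.5  99.6] yaw -33.1 gap 11.9 F [-13.8  -4.9  25.5] tilt 2.22
  goal [437.5 -87.3  98. ] delta [ 1.6 -1.1 -0.7] turn -0.0
```

The face reached 84.1 mm with 26 N on it, so the pin should be home. Lifting off to verify.

Request:
{"name": "move_arm", "arguments": {"deltas": [[[-20, 0, 0], 0], [[-48, 0, 0], 0], [[-48, 20, 20], 0], [[-48, 60, 60], 0], [[-48, 100, 95], 0], [[-48, 140, 130], 0], [[-48, 170, 155], 0], [[-48, 175, 155], 0], [[-48, 175, 155], 0], [[-48, 175, 155], 0]]}}

```text
time: 43.92
tool_pos: [497.8, -312.8, 148.3]
tcp_rot: [131.7, 87.8, 8.7]
ft_force: [-0.3, 0.3, -1.9]
finger_gap: 12.2
```

```bash
python3 - <<'E'
from h import *
im,d,C=shot('top','t5'); m=ringmask(im,'red').astype(bool); uv=np.argwhere(m)[:,::-1]; P=depthpts('top',C,uv,d); P=P[np.hypot(P[:,0]-462.5,P[:,1]+48.7)<20]
print('pin',len(P),P.mean(0).round(1),np.percentile(P[:,2],[10,50,90]).round(1))
hsv=cv2.cvtColor(im,cv2.COLOR_RGB2HSV); b=(abs(hsv[...,0].astype(int)-113)<12)&(hsv[...,1]>130); uv=np.argwhere(b)[:,::-1]; P=depthpts('top',C,uv,d); P=P[(np.hypot(P[:,0]-510,P[:,1]+5)<85)&(P[:,2]<130)]; x=(P[:,:2]-B0)@RL
print('cover',len(P),np.linalg.lstsq(np.c_[x,np.ones(len(x))],P[:,2],rcond=None)[0].round(3))
heldmallet('w21'); plan((516,-320,60),(516,-320,21),yaw=-33.1)
E
```

```text
pin 86 [461.  -47.9  84.1] [82.1 84.2 86.2]
cover 2173 [ 3.0000e-03 -0.0000e+00  8.0259e+01]
top 13258 (array([  0.3, -47.6]), array([38.5, 39.5])) face centre tool [ 17.9  -0.6 -45.6] world [ 523.  -274.4  132.1] axis [ 0.008 -0.016 -1.   ]
t 44.02 at [ 498.  -313.   148.8] yaw -33.0 gap 11.9 F [-0.1  0.2 -2.1] tilt 2.21
  goal [ 516 -320   60] delta [89.4 16.3 -1.7] turn 0.1
  goal [ 516 -320   21] delta [128.4  15.1  -0.7] turn 0.1
```

The pin head now stands 4 mm above the cover (84.2 against 80.3), so it is home, and the cover is level. Putting the mallet back.

Request:
{"name": "move_arm", "arguments": {"deltas": [[[0, 16, -1.7], 0], [[40, 16, -1.7], 0], [[85, 16, -1.7], 0], [[110, 15.5, -1], 0], [[121, 15.2, -0.8], 0], [[123, 15.2, -0.7], 0], [[123, 15.2, -0.7], 0]]}}

```text
time: 44.9
tool_pos: [516.8, -320.7, 27.9]
tcp_rot: [128.1, 87.7, 5.1]
ft_force: [-0.5, 0.2, -1.8]
finger_gap: 12.3
```

```bash
python3 - <<'E'
from h import *
plan((516,-320,21),yaw=-33.1)
E
```

```text
t 44.9 at [ 516.8 -320.7   27.9] yaw -33.0 gap 12.3 F [-0.5  0.2 -1.8] tilt 2.3
  goal [ 516 -320   21] delta [ 6.9 -1.2  0. ] turn 0.1
```

Request:
{"name": "move_arm", "arguments": {"deltas": [[[3, 0, 0], 0], [[5.5, 0, 0], 0], [[7, 0, 0], 0], [[7.5, 0, 0], 0]]}}

```text
time: 45.4
tool_pos: [517.0, -320.7, 20.4]
tcp_rot: [128.2, 87.7, 5.2]
ft_force: [-0.9, 0.1, 1.4]
finger_gap: 11.9
```

Contact is light (the force went from −1.8 to +1.4 N). I release and retreat.

Request:
{"name": "move_arm", "arguments": {"deltas": [[[0, 0, 0], 0], [[0, 0, 0], 0], [[0, 0, 0], 0], [[0, 0, 0], 0]], "jaw": 0}}

```text
time: 45.9
tool_pos: [517.1, -320.7, 20.5]
tcp_rot: [128.0, 87.7, 5.0]
ft_force: [-0.4, -1.1, 0.7]
finger_gap: 42.5
```

Request:
{"name": "move_arm", "arguments": {"deltas": [[[-30, 0, 0], 0], [[-80, 0, 0], 0], [[-140, 0, 0], 0], [[-160, 0, 0], 0], [[-160, 0, 0], 0], [[-160, 0, 0], 0]]}}

```text
time: 46.65
tool_pos: [509.7, -320.5, 177.9]
tcp_rot: [131.5, 87.8, 8.5]
ft_force: [-0.6, -0.5, 0.6]
finger_gap: 42.2
```

```bash
python3 - <<'E'
from h import *
mallet('w22'); plan((None,None,None))
z=np.load('pics/w22.npz'); im=z['im']; C=cam('wrist',dict(tool_pos=z['p'],tcp_rot=z['o']))
g=((abs(cv2.cvtColor(im,cv2.COLOR_RGB2HSV)[...,0].astype(int)-75)<20)&(im[...,1]>40)&(im[...,0]<75)).astype(np.uint8); cs,_=cv2.findContours(g,0,1); c=max(cs,key=cv2.contourArea)
print('mat',cv2.minAreaRect(onplane('wrist',C,c[:,0],4)[:,:2].astype(np.float32)))
shot('scene','s2')
E
```

```text
head top 2435 ((542.2301635742188, -282.2288513183594), (39.3365364074707, 39.467063903808594), 5.893075942993164) 63.7
handle 1840 dir -122.8 thru 505.2 -339.8 z 47.6 reach 116.9
offset of axis from line -0.0
grip [ 517.3 -320.9]
t 46.7 at [ 509.5 -320.4  177.5] yaw -33.0 gap 42.9 F [-0.2  0.1  0.7] tilt 2.13
  goal [ 509.49955458 -320.35898073  177.46229184] delta [0. 0. 0.] turn 0
mat ((552.1528930664062, -287.17645263671875), (127.62250518798828, 127.80414581298828), 85.55101776123047)
```

View pics/s2.png

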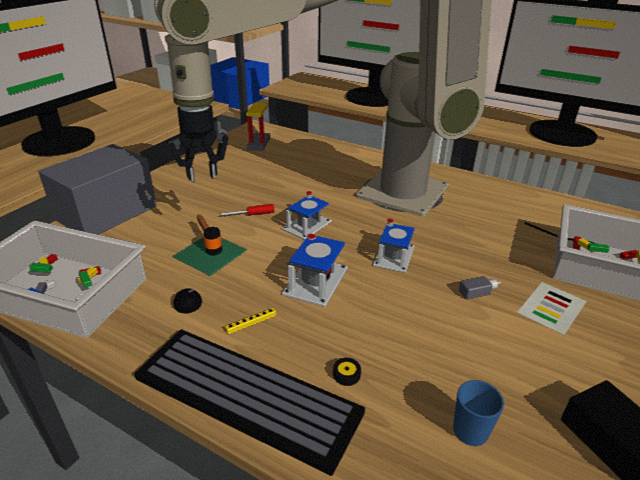

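The mallet stands on the mat at (212,240), about 11 mm from its centre. The cover is shut with the pin in at (318,250), all the rings are inside, and everything else is in place. Handing in.

```bash
python3 -c "
from bench import r
print(r.hand_in())"
```

```text
the job is handed in; nothing more can be done
None
```

All five rings are in the bore in the order black, red, steel, yellow, green. The cover is shut, the pin is driven home with the mallet, and the mallet is back on the mat. I handed the job in at about 47 s; no verdict was reported.

**Last checks**
- **Rings:** Black, steel and green fitted as flat. Red and yellow I checked by median height only, because their plane fits were spoiled by stray points. The five tops read 27.7, 37.6, 45.4, 56.9 and 67.7 mm, against 28, 38, 46, 58 and 68 expected. The green ring's centre was within 1 mm of the axis.
- **Cover and pin:** The cover was level with its top at about 80.3 mm. The pin head stood about 4 mm above it, which is fully home.
- **Mallet:** It stands upright on its face, about 11 mm from the mat's centre. The arm was clear of everything.

**What went wrong on the way**
- **Black ring:** It met up to 54 N in the bore just before I let it go, for a reason I did not find. It still seated flat.
- **Red ring:** My first grasp closed above it and moved it about 10 mm. I measured it again and picked it up lower.
- **Tool tilt:** The tool drifted to about 2° off vertical, with no visible effect on the result.

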